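# Load the bench shaker and set its retaining bar and speed

## Task

The bench shaker has been left set for its last job: first swing the controller's speed lever fully back to the stop end, then slide the blue collar with its retaining bar right back to the open end of the guide bar, away from the fixed fence. Stand every small amber or cream reagent bottle from the worktop (not the wash bottle) upright on the shaker's black mat, between the fence and the retaining bar and out of the way of where the bar will come; then slide the collar along until its white line stands at the yellow pointer on the scale and let go of it there, and last of all swing the speed lever in line with the yellow speed mark. Leave the tape roll, filter box and sample cup alone.

Things in the scene. Friction and masses are not known exactly. Their poses are not given: they have to be found in the camera images.
- amber_1_mid (a point): amber reagent bottle with black screw cap, body 60 mm across, 92 mm high in all (shoulder begins about 60 mm up), about 0.24 kg, most of it in the thick base, loose; the point is on its axis, 46 mm above its base; z up. May be absent
- amber_2_mid (a point): amber reagent bottle with black screw cap, body 60 mm across, 92 mm high in all (shoulder begins about 60 mm up), about 0.24 kg, most of it in the thick base, loose; the point is on its axis, 46 mm above its base; z up. May be absent
- pale_1_mid (a point): cream-white reagent bottle with blue screw cap, body 52 mm across, 86 mm high in all (shoulder begins about 55 mm up), about 0.24 kg, most of it in the thick base, loose; the point is on its axis, 43 mm above its base; z up. May be absent
- pale_2_mid (a point): cream-white reagent bottle with blue screw cap, body 52 mm across, 86 mm high in all (shoulder begins about 55 mm up), about 0.24 kg, most of it in the thick base, loose; the point is on its axis, 43 mm above its base; z up. May be absent
- mat_centre (a point): centre of the top of the shaker's black rubber mat, 34 mm above the worktop; mat 180 (x) x 278 (y) mm on a fixed shaker 250 x 300 mm. x points away from the robot, y left (towards the fence), z up, turned by a little yaw. Bottles fit two by two: with the collar at the mark at least 150 mm stays free between fence and bar
- fence_face (a point): middle of the inner face of the fixed fence, an upright plate along x at the left end of the mat (134 mm from mat_centre in y), its top 37 mm above the mat; axes as mat_centre
- guide_bar_mid (a point): middle of the guide bar, a 10 mm round steel bar along y, 30 mm above the mat, 120 mm nearer the robot than mat_centre, between end posts that rise 40 mm above the mat. A white scale strip lies 24 mm in front of it; axes as mat_centre
- collar (a joint): travel of the collar along the guide bar, m: 0 = fully open end (right, far from the fence), 0.15 = nearest to the fence; it grows to +y of the shaker; at 0 collar and retaining bar are at y = -125 mm from mat_centre. It slides stiffly (about 3 N) and stays where it is left
- collar_grip (a point): middle of the blue collar's upright grip block, 22 x 22 mm, 40 mm tall (top 18 mm above this point), axes as mat_centre; 34 mm above the guide bar's axis. The collar below it is 30 (x) x 22 (y) x 30 (z) mm. Its retaining bar, a rubber-sleeved rod 16 mm thick, reaches from it along +x over the mat, axis 30 mm above the mat and in line in y with this point
- collar_index (a point): the white index line on the front face of the collar, in the middle of its width (same y as collar_grip and as the axis of the retaining bar), 30 mm above the mat; axes as mat_centre
- bar_mark_point (a point): tip of the yellow pointer on the scale strip in front of the guide bar (5 mm wide at the tip); axes as mat_centre. The collar is set when collar_index has the same y as this along the shaker's y axis
- bar_mark (a joint): place of the yellow pointer on the scale, in the same measure as joint collar (0.06 to 0.10 m); not to be moved
- speed_lever (a joint): angle of the speed lever, rad: 0 = stop end, leaning 0.65 rad to the left (+y of the controller, towards the red block on the box); 0.65 = upright; 1.3 = fully right. It turns stiffly (about 2 N at the knob) and stays where it is left
- lever_knob (a point): centre of the lever's black crosswise grip, a cylinder 20 mm thick and 26 mm long along the controller's x, 55 mm from the hinge axis; its frame turns with the lever and is level at joint 0
- lever_hinge (a point): the lever's hinge axis, which lies along the controller's x axis, 36 mm above the worktop. The controller is a fixed grey box 80 (x) x 90 (y) x 36 mm with a white round dial of 34 mm radius behind the lever, 22 to 26 mm beyond this point in x; x points away from the robot, y left, z up, with some yaw
- speed_mark_point (a point): where the centre of the lever's grip is when the lever is in line with the yellow speed mark on the dial (55 mm from the hinge axis); its frame turns with the mark as lever_knob's does with the lever
- speed_mark (a joint): angle of the yellow speed mark, in the same measure as joint speed_lever (0.45 to 1.1 rad); not to be moved
- tape_roll: roll of beige tape lying flat, 73 mm across, 19 mm high, loose; origin under its centre; bystander
- filter_box: flat blue and white box, 118 x 118 x 34 mm, loose; origin under its centre; bystander
- sample_cup: thin clear cup, 64 mm across, 71 mm high, loose; origin under its centre; bystander
Things that resemble listed ones, but are neither listed nor needed, are in the scene too. What is shaped like the part that bears pale_2_mid but green is not meant.

How it is judged:
On the way, in this order (a step that is already met when the one before it is completed fails the run):
1. the speed lever is at its stop end (value of joint speed_lever below 0.1 rad), for 0.2 s.
2. the collar is back at the open end (value of joint collar below 0.015 m), for 0.2 s.
3. every bottle stands on the mat between fence and bar, let go, with the collar still at the open end (x of amber_1_mid in the frame of mat_centre between -0.085 and 0.085 m and y of each of amber_1_mid, amber_2_mid, pale_1_mid, pale_2_mid in the frame of mat_centre below 0.125 m and z of amber_1_mid in the frame of mat_centre between 0.036 and 0.056 m and angle between each of amber_1_mid, amber_2_mid, pale_1_mid, pale_2_mid's own z axis and vertical below 0.15 rad and y of each of amber_1_mid, amber_2_mid, pale_1_mid, pale_2_mid in the frame of collar_index above 0.025 m and linear speed of each of amber_1, amber_2, pale_1, pale_2 below 0.02 m/s and x of amber_2_mid in the frame of mat_centre between -0.085 and 0.085 m and z of amber_2_mid in the frame of mat_centre between 0.036 and 0.056 m and x of pale_1_mid in the frame of mat_centre between -0.085 and 0.085 m and z of pale_1_mid in the frame of mat_centre between 0.033 and 0.053 m and x of pale_2_mid in the frame of mat_centre between -0.085 and 0.085 m and z of pale_2_mid in the frame of mat_centre between 0.033 and 0.053 m and contact force between the fingers and amber_1 below 0.1 N and contact force between the fingers and amber_2 below 0.1 N and contact force between the fingers and pale_1 below 0.1 N and contact force between the fingers and pale_2 below 0.1 N and value of joint collar below 0.02 m), for 0.2 s.
4. the collar's line stands at the yellow pointer and the collar has been let go, the lever still at stop (y of collar_index in the frame of bar_mark_point between -0.006 and 0.006 m and velocity of joint collar between -0.01 and 0.01 m/s and contact force between the fingers and shaker below 0.1 N and x of amber_1_mid in the frame of mat_centre between -0.085 and 0.085 m and y of each of amber_1_mid, amber_2_mid, pale_1_mid, pale_2_mid in the frame of mat_centre below 0.125 m and z of amber_1_mid in the frame of mat_centre between 0.036 and 0.056 m and angle between each of amber_1_mid, amber_2_mid, pale_1_mid, pale_2_mid's own z axis and vertical below 0.15 rad and y of each of amber_1_mid, amber_2_mid, pale_1_mid, pale_2_mid in the frame of collar_index above 0.025 m and linear speed of each of amber_1, amber_2, pale_1, pale_2 below 0.02 m/s and x of amber_2_mid in the frame of mat_centre between -0.085 and 0.085 m and z of amber_2_mid in the frame of mat_centre between 0.036 and 0.056 m and x of pale_1_mid in the frame of mat_centre between -0.085 and 0.085 m and z of pale_1_mid in the frame of mat_centre between 0.033 and 0.053 m and x of pale_2_mid in the frame of mat_centre between -0.085 and 0.085 m and z of pale_2_mid in the frame of mat_centre between 0.033 and 0.053 m and value of joint speed_lever below 0.15 rad), for 0.3 s.
5. the lever is in line with the speed mark (angle between the y axis of lever_knob and the y axis of speed_mark_point, either way round below 0.12 rad and velocity of joint speed_lever between -0.05 and 0.05 rad/s and contact force between the fingers and controller below 0.1 N), for 0.3 s.
At the end, for the whole second after the job is handed in: Every bottle stands upright (0.15 rad) at rest on the mat between fence and retaining bar, its axis over the mat and 25 mm or more from the bar's axis; the collar's line is within 6 mm of the yellow pointer; the lever is within 0.12 rad of the speed mark; all let go (all of step 5 and x of amber_1_mid in the frame of mat_centre between -0.085 and 0.085 m and y of each of amber_1_mid, amber_2_mid, pale_1_mid, pale_2_mid in the frame of mat_centre below 0.125 m and z of amber_1_mid in the frame of mat_centre between 0.036 and 0.056 m and angle between each of amber_1_mid, amber_2_mid, pale_1_mid, pale_2_mid's own z axis and vertical below 0.15 rad and y of each of amber_1_mid, amber_2_mid, pale_1_mid, pale_2_mid in the frame of collar_index above 0.025 m and linear speed of each of amber_1, amber_2, pale_1, pale_2 below 0.02 m/s and x of amber_2_mid in the frame of mat_centre between -0.085 and 0.085 m and z of amber_2_mid in the frame of mat_centre between 0.036 and 0.056 m and x of pale_1_mid in the frame of mat_centre between -0.085 and 0.085 m and z of pale_1_mid in the frame of mat_centre between 0.033 and 0.053 m and x of pale_2_mid in the frame of mat_centre between -0.085 and 0.085 m and z of pale_2_mid in the frame of mat_centre between 0.033 and 0.053 m and y of collar_index in the frame of bar_mark_point between -0.006 and 0.006 m and velocity of joint collar between -0.01 and 0.01 m/s and contact force between the fingers and shaker below 0.1 N and contact force between the fingers and amber_1 below 0.1 N and contact force between the fingers and amber_2 below 0.1 N and contact force between the fingers and pale_1 below 0.1 N and contact force between the fingers and pale_2 below 0.1 N); the robot touches nothing.
It fails at once if a bystander (tape roll, filter box, sample cup) is moved more than 30 mm (distance of any of tape_roll, filter_box, sample_cup from where it was at the start of the episode above 0.03 m).
Of amber_1, amber_2, pale_1, pale_2 only 2 to 4 are there at a start; the rules pass over those that are not, and their reading is None.
At some moment in a run one of amber_1, amber_2, pale_1, pale_2 may be knocked a few centimetres aside while the robot is not near it.
It also fails if it takes over 210 s, if anything falls off the work surface, if the arm or the gripper's body presses on something with over 40 N, if the wrist force passes 120 N, or if a joint passes its speed limit or range.

## Robot

A 6-joint arm with a two-finger parallel gripper is mounted at the origin on a cart in front of the work surface, level with it; the furniture and walls round the work are solid. World frame = base frame: x ahead of the robot, y to its left, z up, the work surface at z = 0. Lengths are in m, angles in rad, forces in N, time in s.
With the tool pointing down it reaches from about 0.3 to 1 m from the base axis. Payload 5.1 kg.
Tool frame: the origin (TCP) lies on the centre line of the jaws, within the pads' length; the fingertips stand 11 mm ahead of it and the grasp point (between the pads) lies 8 mm behind it (robot.tip_extent is the z of the fingertips in the tool frame, in m); z points along the fingers, y is the direction in which the jaws open and shut (so a half turn about z gives the same grasp; the last joint's range is limited). The gripper opens to 95 mm and grips with 3 to 60 N. Pads are 20 mm wide; open, the fingers measure 119 mm over their backs; the gripper's body (75 mm by 180 mm) begins 59 mm behind the grasp point.
Start: joints at [-1.287, 0.124, 1.65, -0, 1.367, -0.083], TCP at [0.233, -0.607, 0.226] pointing down, gripper open.
Joint ranges: [-2.61, 2.61], [-1.02, 2.33], [0.03, 2.71], [-1.35, 4.49], [0.32, 2.68], [-2.91, 2.91]. Speed limits (rad/s): [2.57, 2.57, 3.14, 3.14, 3.14, 3.14].

## Interface

Orientations are given as a unit quaternion [w, x, y, z].
In Python, from rig import status, viewer, robot gives the robot as it stands. The module is installed in compiled form; this text tells all that it offers.
- The arm moves only by the shell command python3 -m crank 'ROWS'. ROWS is JSON, a list of rows, each a list of 3 entries, a list of its own where there are three numbers: the closure, from -1 (fully open) to 1 (shut), so that 0 is half open, then the shift along the tool's x, y, z in mm, then the turn about the tool's z in degrees. In form: [[hand, [tx, ty, tz], roll], ...]. A call has 1 to 12 rows; each row is the pose to reach, as a shift and turn from the pose commanded when the call began, along the tool's axes at that moment; what a row does not reach only later rows make up. A row lasts 1/12 s, in which the tool goes at most 41.7 mm and 7.16 degrees, less where a joint would pass 70% of its speed; a pose out of reach is approached as far as the arm can. A call with a gripper value outside its range is refused whole. The fingers move at their own pace and stop on an object; the grip force is fixed at half the most. Time passes only in rows, so rows that repeat a pose let the fingers close. It gives the time, the measured TCP pose, the force and the opening at its end, in the units of the state.
- status.get_obs(): the state, without advancing time (a new reading comes with each control period).
- viewer.read_camera(name): name is "scene" or "top" or "wrist"; returns a dict with "pixels" (480x640x3 uint8, red, green, blue), "z_map" (480x640 float32, m along the optical axis (not along the pixel's ray), 0 where there is no reading), "fx", "fy", "cx", "cy" (pixels), "T" (4x4, takes a point from camera to world coordinates). Camera axes: x right, y down, z forward; pixel columns grow to the right and rows downward; lengths in m; the calibration is good to about 2 mm. A picture is of the moment at which its call begins.
- robot.close_job(): hands the job in, once; it reports no verdict.
The state is a dict: "t": time; "joint_pos": joint angles; "joint_velocities": joint speeds; "effort": joint torques, N m; "tool_pos": TCP position; "tool_rot": TCP orientation; "force": force on the tool from outside, world axes, zero at the start; "torque": the same for the moment, N m; "opening": finger opening in m.
Only numpy, scipy, OpenCV 4.12 (cv2) and the standard library are available. Lean on these libraries where they do the work, as an engineer would, in place of code of your own. Each camera call takes 0.05 s, during which the arm holds its last target.

## Working session

There is one attempt and no reset: what is moved stays moved. The work goes in short steps, Python scripts to look and compute and a shell command to move; the robot and the scene stay as the last step left them, time stands still between calls to the robot, and variables do not carry over. Pictures are saved under pics/ and viewed, and the job is handed in when it is done.

```bash
mkdir -p pics; cat > h.py <<'E'
import numpy as np, cv2
from rig import status, viewer, robot
def cam(n):
    return viewer.read_camera(n)
def save(c,fn,crop=None,s=1):
    im=c["pixels"][:,:,::-1]
    if crop: a,b,d,e=crop; im=im[b:e,a:d]
    if s!=1: im=cv2.resize(im,None,fx=s,fy=s,interpolation=cv2.INTER_CUBIC)
    cv2.imwrite("pics/"+fn,im)
def cloud(c):
    z=c["z_map"]; v,u=np.mgrid[:480,:640]
    P=np.stack([(u-c["cx"])/c["fx"]*z,(v-c["cy"])/c["fy"]*z,z,np.ones_like(z)],-1)
    W=P@np.array(c["T"]).T
    W[z<=0]=np.nan
    return W[...,:3]
def ray(c,u,v,h):
    T=np.array(c["T"]); d=T[:3,:3]@np.array([(u-c["cx"])/c["fx"],(v-c["cy"])/c["fy"],1]); o=T[:3,3]
    return o+d*(h-o[2])/d[2]
def proj(c,p):
    T=np.linalg.inv(np.array(c["T"])); q=T[:3,:3]@np.array(p)+T[:3,3]
    return q[0]/q[2]*c["fx"]+c["cx"],q[1]/q[2]*c["fy"]+c["cy"]
E
python3 - <<'E'
from h import *
o=status.get_obs(); print({k:np.round(v,3) for k,v in o.items()})
for n in ("scene","top","wrist"):
    c=cam(n); save(c,n+"0.png"); print(n,np.round(c["T"],3).tolist(),c["fx"])
E
```

```text
{'t': np.float64(0.0), 'joint_pos': array([-1.287,  0.125,  1.652, -0.   ,  1.367, -0.083]), 'joint_velocities': array([-0.002,  0.001, -0.001, -0.001, -0.001, -0.   ]), 'effort': array([-1.0000e-03, -4.1761e+01, -3.5993e+01,  7.7000e-02,  4.9000e-02,
       -0.0000e+00]), 'tool_pos': array([ 0.233, -0.606,  0.224]), 'tool_rot': array([-0.001,  0.983,  0.182, -0.   ]), 'force': array([-0.082, -0.632,  0.745]), 'torque': array([-0.019, -0.023, -0.01 ]), 'opening': np.float64(0.095)}
scene [[-0.774, -0.453, 0.442, 0.04], [-0.633, 0.556, -0.538, 0.727], [-0.002, -0.697, -0.717, 1.002], [0.0, 0.0, 0.0, 1.0]] 500.104105253387
top [[0.014, -0.988, 0.154, 0.349], [-1.0, -0.014, 0.0, 0.033], [0.002, -0.154, -0.988, 1.554], [0.0, 0.0, 0.0, 1.0]] 559.8757384514097
wrist [[0.36, -0.906, -0.224, 0.295], [-0.933, -0.35, -0.085, -0.583], [-0.001, 0.239, -0.971, 0.384], [0.0, 0.0, 0.0, 1.0]] 347.1636198193047
```

View pics/top0.png

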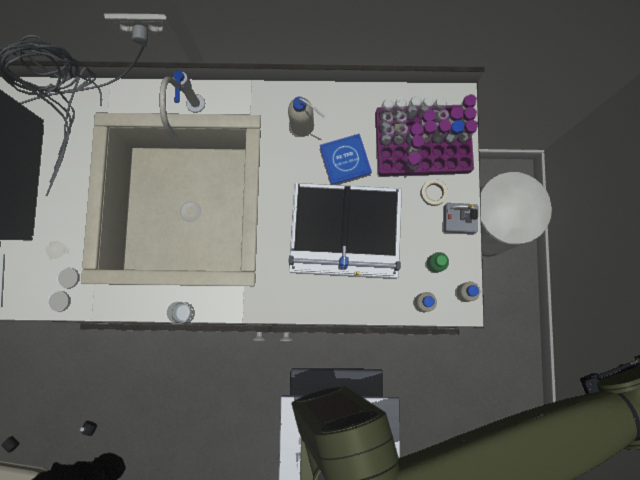

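View pics/scene0.png

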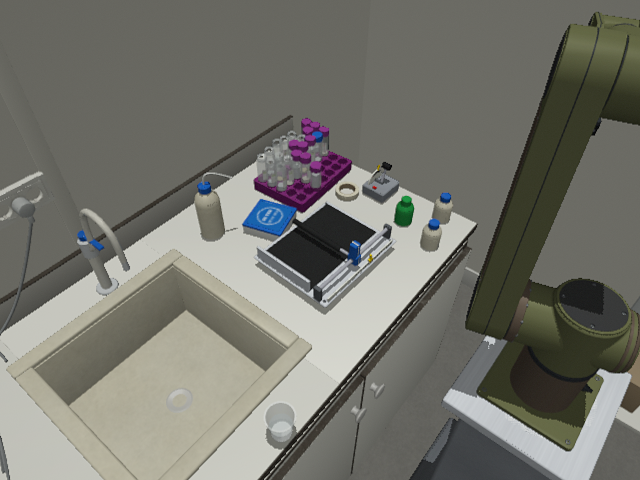

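```bash
python3 - <<'E'
from h import *
t=cam("top"); s=cam("scene")
save(t,"top1.png",(280,160,490,320),3.8); save(s,"sc1.png",(240,130,460,310),3.6)
W=cloud(t)
for p in [(461,218),(344,262),(427,300),(470,290),(439,262),(295,185),(400,190),(396,275),(292,268),(347,200)]:
    print(p,np.round(W[p[1],p[0]],3))
E
```

```text
(461, 218) [ 0.636 -0.328  0.04 ]
(344, 262) [ 0.501 -0.005  0.122]
(427, 300) [ 0.408 -0.223  0.088]
(470, 290) [ 0.436 -0.337  0.083]
(439, 262) [ 0.508 -0.256  0.084]
(295, 185) [0.716 0.13  0.064]
(400, 190) [ 0.713 -0.16   0.037]
(396, 275) [ 0.477 -0.149  0.032]
(292, 268) [0.492 0.134 0.036]
(347, 200) [ 0.675 -0.013  0.072]
```

View pics/top1.png

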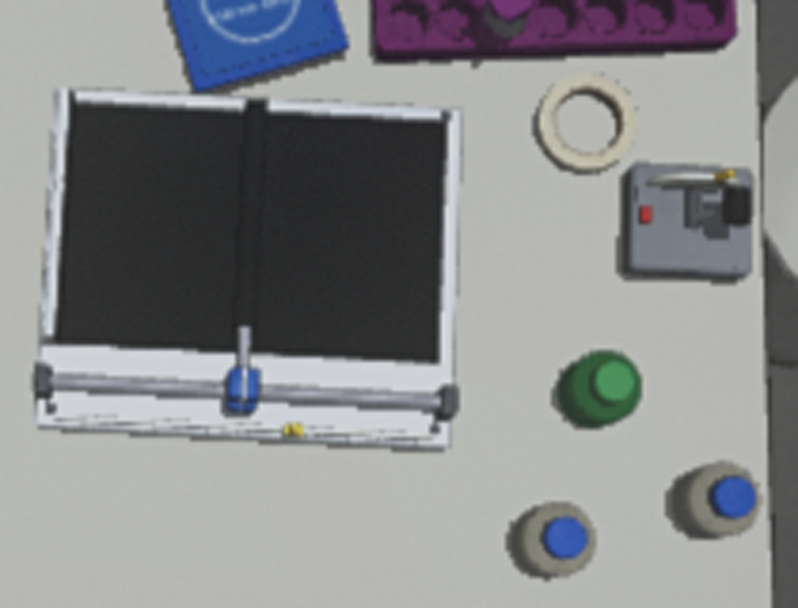

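View pics/sc1.png

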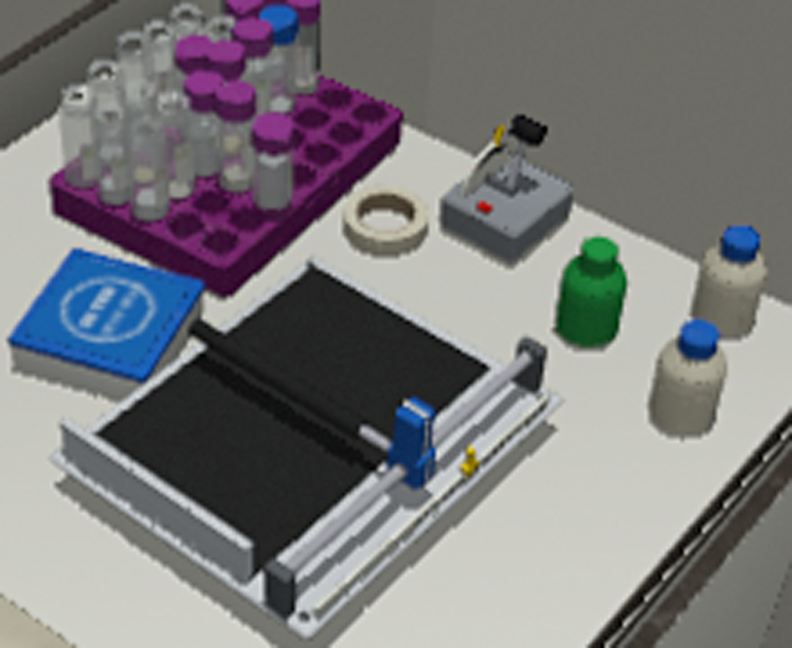

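```bash
python3 - <<'E'
from h import *
t=cam("top"); W=cloud(t); im=cv2.cvtColor(t["pixels"],cv2.COLOR_RGB2HSV)
# mat mask
m=(im[...,2]<70)&(abs(W[...,2]-.034)<.012)&(W[...,1]>-.2)&(W[...,1]<.16)&(W[...,0]>.5)&(W[...,0]<.75)
m=cv2.morphologyEx(m.astype(np.uint8),cv2.MORPH_OPEN,np.ones((3,3)))
pts=W[m>0][:,:2].astype(np.float32)
r=cv2.minAreaRect(pts); print("mat",r, len(pts))
# shaker body: plate outline z .02-.05
m=(W[...,2]>.018)&(W[...,2]<.045)&(W[...,1]>-.2)&(W[...,1]<.17)&(W[...,0]>.43)&(W[...,0]<.76)
n,l,st,ce=cv2.connectedComponentsWithStats(m.astype(np.uint8)); k=1+np.argmax(st[1:,4])
r=cv2.minAreaRect(W[l==k][:,:2].astype(np.float32)); print("body",r)
# guide bar points
for nm,lo,hi in (("blue",(100,120,80),(125,255,255)),("yellow",(20,120,100),(32,255,255)),("red",(0,150,80),(8,255,255))):
    q=cv2.inRange(im,lo,hi)
    n,l,st,ce=cv2.connectedComponentsWithStats(q)
    for i in range(1,n):
        if st[i,4]>2 and ce[i,0]>280:
            P=W[l==i]; print(nm,ce[i].round(1),st[i,4],np.nanmedian(P,0).round(3),"top",np.nanmax(P[:,2]).round(3))
# box controller
m=(W[...,2]>.028)&(W[...,2]<.044)&(W[...,1]>-.39)&(W[...,1]<-.27)&(W[...,0]>.56)&(W[...,0]<.70)
n,l,st,ce=cv2.connectedComponentsWithStats(m.astype(np.uint8)); k=1+np.argmax(st[1:,4])
r=cv2.minAreaRect(W[l==k][:,:2].astype(np.float32)); print("ctrl",r)
m=(W[...,2]>.048)&(W[...,2]<.13)&(W[...,1]>-.42)&(W[...,1]<-.27)&(W[...,0]>.58)&(W[...,0]<.69)
for v,u in np.argwhere(m): print(u,v,W[v,u].round(3),t["pixels"][v,u])
E
```

```text
mat ((0.6259860396385193, -0.012097552418708801), (0.27173301577568054, 0.17710833251476288), 87.63926696777344) 5777
body ((0.6179571151733398, -0.08816572278738022), (0.14680802822113037, 0.2122393697500229), 87.6033706665039)
blue [298.3 103.6] 99 [0.905 0.12  0.173] top 0.18
blue [457.6 126. ] 131 [ 0.868 -0.303  0.127] top 0.137
blue [345.  158.9] 1516 [ 0.799 -0.007  0.034] top 0.046
blue [343.4 262.3] 59 [ 0.501 -0.003  0.116] top 0.124
blue [472.7 290.5] 89 [ 0.435 -0.343  0.086] top 0.094
blue [428.1 301.1] 91 [ 0.406 -0.226  0.087] top 0.093
yellow [470.8 205.7] 6 [ 0.661 -0.344  0.085] top 0.096
yellow [356.6 272.6] 7 [ 0.48  -0.041  0.055] top 0.066
red [449.5 216. ] 6 [ 0.641 -0.296  0.039] top 0.044
ctrl ((0.6392537951469421, -0.3292992115020752), (0.0901426449418068, 0.08076059818267822), 88.05440521240234)
471 204 [ 0.666 -0.345  0.082] [142 138 115]
472 204 [ 0.666 -0.348  0.082] [153 147 116]
468 205 [ 0.666 -0.34   0.07 ] [111 107  88]
469 205 [ 0.664 -0.34   0.081] [112 102  73]
470 205 [ 0.665 -0.344  0.075] [111 101  66]
471 205 [ 0.663 -0.344  0.085] [139 123  
[... 5813 characters left out ...]
36 -0.338  0.055] [71 72 75]
470 217 [ 0.629 -0.34   0.089] [45 46 47]
471 217 [ 0.629 -0.341  0.093] [43 43 42]
472 217 [ 0.629 -0.345  0.09 ] [42 41 42]
473 217 [ 0.629 -0.347  0.091] [43 43 44]
474 217 [ 0.629 -0.35   0.091] [47 47 48]
475 217 [ 0.628 -0.351  0.096] [44 45 46]
476 217 [ 0.628 -0.354  0.096] [43 42 43]
477 217 [ 0.63  -0.358  0.089] [84 85 83]
470 218 [ 0.627 -0.34   0.088] [51 51 52]
471 218 [ 0.626 -0.342  0.092] [41 43 42]
472 218 [ 0.626 -0.345  0.09 ] [45 45 46]
473 218 [ 0.626 -0.347  0.091] [41 41 42]
474 218 [ 0.625 -0.348  0.097] [41 42 43]
475 218 [ 0.626 -0.352  0.093] [43 44 44]
476 218 [ 0.624 -0.352  0.103] [48 49 50]
477 218 [ 0.625 -0.356  0.096] [91 92 91]
```

```bash
cat >> h.py <<'E'
from scipy.spatial.transform import Rotation as Ro
def plan(x,y,z,psi=None):
    o=status.get_obs(); q=o["tool_rot"]; R=Ro.from_quat([q[1],q[2],q[3],q[0]]).as_matrix()
    d=R.T@(np.array([x,y,z])-o["tool_pos"]); p0=np.degrees(np.arctan2(R[1,0],R[0,0]))
    print("at",o["tool_pos"].round(4),"psi",p0.round(2),"t",round(float(o["t"]),2),"F",np.round(o["force"],1),"op",round(float(o["opening"]),4))
    print("shift mm",(d*1000).round(1),"roll",None if psi is None else round(-(psi-p0),2))
E
python3 - <<'E'
from h import *
plan(.635,-.40,.16,-2)
E
```

```text
at [ 0.233  -0.6066  0.2252] psi 21.02 t 0.3 F [ 0.5 -1.5  0.1] op 0.0951
shift mm [449.3 -48.6  65.3] roll 23.02
```

```bash
python3 -m crank '[[1,[40,-4,0],7],[1,[80,-8,0],14],[1,[120,-12,0],21],[1,[449,-49,65],23],[1,[449,-49,65],23],[1,[449,-49,65],23],[1,[449,-49,65],23],[1,[449,-49,65],23],[1,[449,-49,65],23],[1,[449,-49,65],23],[1,[449,-49,65],23],[1,[449,-49,65],23]]'
python3 - <<'E'
from h import *
plan(.635,-.40,.16,-2)
c=cam("wrist"); save(c,"w1.png")
print(np.round(c["T"],3).tolist())
E
```

```text
t: 1.3
tool_pos: [0.6389, -0.3952, 0.158]
tool_rot: [-0.002, 1.0, -0.015, -0.0]
force: [-1.4, 0.9, -0.1]
opening: 0.0207
at [ 0.6389 -0.3952  0.158 ] psi -1.67 t 1.3 F [-1.4  0.9 -0.1] op 0.0207
shift mm [-3.7  4.9 -2.1] roll 0.33
[[-0.028, -0.97, -0.24, 0.706], [-1.0, 0.026, 0.009, -0.398], [-0.002, 0.24, -0.971, 0.317], [0.0, 0.0, 0.0, 1.0]]
```

View pics/w1.png

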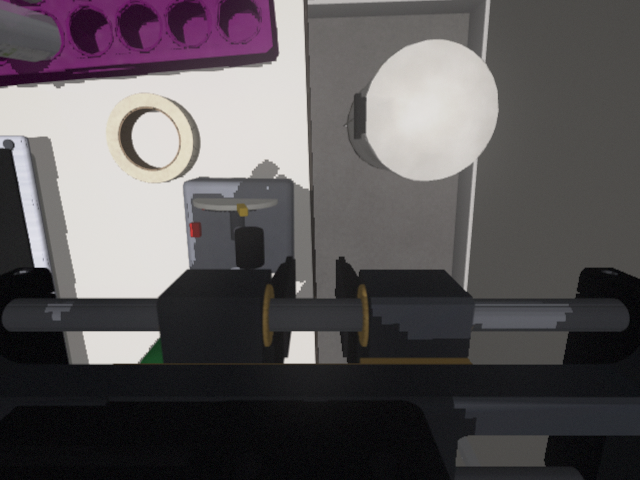

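```bash
python3 -m crank '[[1,[-3,5,20],0],[1,[-3,5,50],0],[1,[-3,5,76],0],[1,[-3,5,76],0],[1,[-3,5,76],0]]'
python3 - <<'E'
from h import *
plan(.636,-.322,.083,-2)
E
```

```text
t: 1.77
tool_pos: [0.6294, -0.4048, 0.0827]
tool_rot: [-0.001, 1.0, -0.018, -0.002]
force: [-0.1, -0.2, 1.3]
opening: 0.0005
at [ 0.6294 -0.4048  0.0827] psi -2.04 t 1.77 F [-0.1 -0.2  1.3] op 0.0005
shift mm [  3.6 -83.   -0.1] roll -0.04
```

```bash
python3 -m crank '[[1,[4,-15,0],0],[1,[4,-25,0],0],[1,[4,-35,0],0],[1,[4,-45,0],0],[1,[4,-53,0],0],[1,[4,-61,0],0],[1,[4,-69,0],0],[1,[4,-76,0],0],[1,[4,-83,0],0],[1,[4,-83,0],0],[1,[4,-83,0],0]]'
python3 - <<'E'
from h import *
plan(.636,-.322,.083,-2)
c=cam("wrist"); save(c,"w2.png"); c=cam("scene"); save(c,"s2.png",(340,120,480,240),5)
E
```

```text
t: 2.68
tool_pos: [0.6378, -0.3207, 0.0836]
tool_rot: [-0.001, 1.0, -0.017, -0.001]
force: [0.1, -0.1, 0.9]
opening: 0.0001
at [ 0.6378 -0.3207  0.0836] psi -1.95 t 2.68 F [ 0.1 -0.1  0.9] op 0.0001
shift mm [-1.7  1.3  0.6] roll 0.05
```

View pics/w2.png

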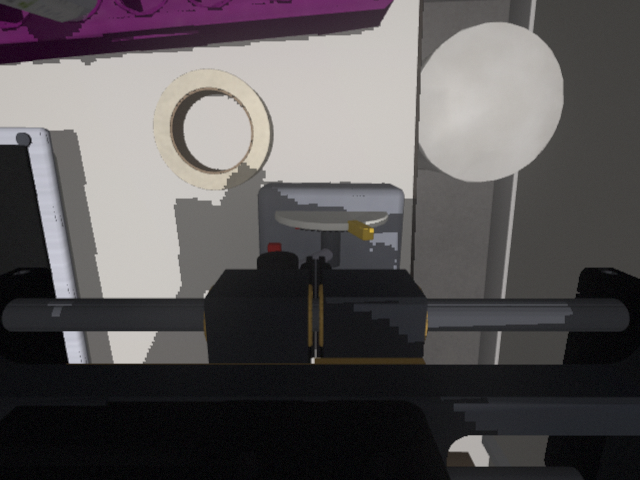

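View pics/s2.png

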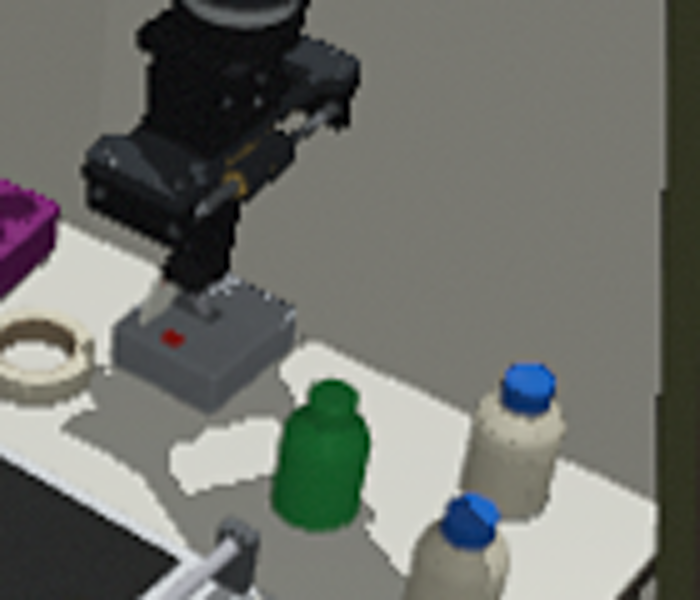

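```bash
python3 -m crank '[[1,[0,-3,0],0],[1,[0,-5,0],0],[1,[0,-5,0],0]]';python3 -m crank '[[1,[0,-2,0],0],[1,[0,-3,0],0],[1,[0,-3,0],0]]'
```

```text
t: 3.03
tool_pos: [0.6383, -0.3172, 0.0843]
tool_rot: [0.0, 1.0, -0.017, -0.0]
force: [-0.6, -2.7, -1.5]
opening: 0.0005
t: 3.28
tool_pos: [0.6386, -0.314, 0.0847]
tool_rot: [0.0, 1.0, -0.017, -0.0]
force: [-0.8, -1.1, -0.4]
opening: 0.0003
```

```bash
python3 -m crank '[[1,[0,-2,0],0],[1,[0,-3,0],0],[1,[0,-3,0],0]]';python3 -m crank '[[1,[0,15,0],0],[1,[0,30,0],0],[1,[0,30,-60],0],[1,[-20,30,-100],0],[1,[-40,70,-110],0],[1,[-60,100,-110],0],[1,[-60,100,-110],0],[1,[-60,100,-110],0]]'
python3 - <<'E'
from h import *
plan(.58,-.37,.2,-2)
c=cam("wrist"); save(c,"w3.png",(140,120,460,300),2.4); c=cam("top"); save(c,"t3.png",(420,180,500,240),8)
W=cloud(c)
im=c["pixels"]
m=(W[...,2]>.07)&(W[...,1]>-.33)&(W[...,1]<-.26)&(W[...,0]>.615)&(W[...,0]<.658)&(im.max(-1)<70)
print(m.sum(),W[m].mean(0), W[m].min(0),W[m].max(0))
E
```

```text
t: 3.53
tool_pos: [0.6387, -0.3122, 0.085]
tool_rot: [0.001, 1.0, -0.017, 0.0]
force: [0.1, -5.6, -2.3]
opening: 0.0006
t: 4.2
tool_pos: [0.574, -0.4123, 0.1962]
tool_rot: [0.001, 1.0, -0.02, 0.001]
force: [-0.3, 0.4, 0.2]
opening: 0.0002
at [ 0.574  -0.4123  0.1962] psi -2.24 t 4.2 F [-0.3  0.4  0.2] op 0.0002
shift mm [  4.4 -42.5  -3.9] roll -0.24
70 [ 0.63902307 -0.29541876  0.08671092] [ 0.62715973 -0.30409915  0.07678946] [ 0.65294552 -0.28667025  0.09425146]
```

View pics/w3.png

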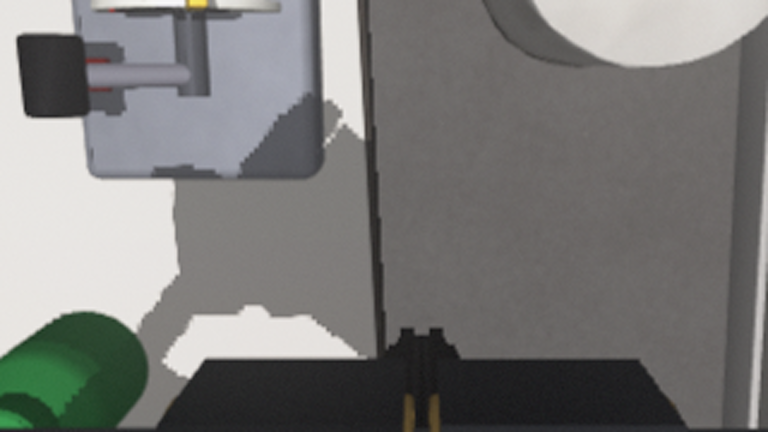

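View pics/t3.png

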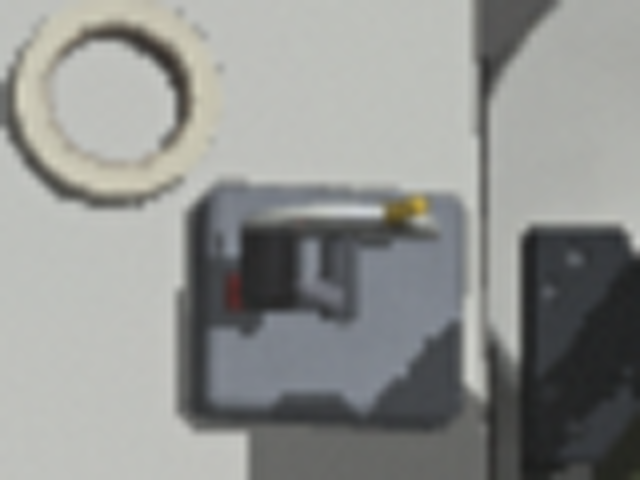

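```bash
cat > bl.py <<'E'
from h import *
def blue(c,box=((.45,.56),(-.2,.12)),zmin=.108):
    W=cloud(c); im=cv2.cvtColor(c["pixels"],cv2.COLOR_RGB2HSV)
    m=(cv2.inRange(im,(100,110,50),(128,255,255))>0)&(W[...,2]>zmin)&(W[...,0]>box[0][0])&(W[...,0]<box[0][1])&(W[...,1]>box[1][0])&(W[...,1]<box[1][1])
    P=W[m]; return P
E
python3 - <<'E'
from bl import *
c=cam("top"); P=blue(c); print(len(P),P.mean(0),P.min(0),P.max(0))
s=cam("scene"); P=blue(s); print(len(P),P.mean(0),P.min(0),P.max(0))
# mid of white line etc
W=cloud(c)
# guide bar posts: z .068-.08 dark/greys
m=(W[...,2]>.066)&(W[...,2]<.082)&(W[...,0]>.47)&(W[...,0]<.54)&(W[...,1]>-.2)&(W[...,1]<.17)
for lo,hi in ((-.2,-.13),(.1,.17)):
    q=W[m&(W[...,1]>lo)&(W[...,1]<hi)]; print(len(q),q.mean(0),q.min(0),q.max(0))
# retaining bar
m=(W[...,2]>.062)&(W[...,2]<.078)&(W[...,0]>.54)&(W[...,0]<.74)&(abs(W[...,1])<.04)
q=W[m]; print(len(q),np.polyfit(q[:,0],q[:,1],1),q.mean(0))
# fence
m=(W[...,2]>.062)&(W[...,2]<.078)&(W[...,0]>.54)&(W[...,0]<.74)&(W[...,1]>.1)&(W[...,1]<.17)
q=W[m]; print(len(q),np.polyfit(q[:,0],q[:,1],1),q.mean(0),q.min(0),q.max(0))
plan(.500,-.003,.17,-2.4)
E
```

```text
45 [ 0.50480052 -0.00378476  0.11576576] [ 0.49627598 -0.01273518  0.10931052] [0.51489632 0.00547445 0.12443374]
51 [0.50276008 0.00079656 0.11349523] [ 0.4936766  -0.01326861  0.10836492] [0.51494293 0.01146756 0.11708737]
57 [ 0.50052334 -0.14529531  0.07271173] [ 0.48963675 -0.1551858   0.06609904] [ 0.51110269 -0.13081721  0.08138767]
64 [0.51133635 0.1258613  0.0711399 ] [0.50121286 0.1001225  0.06617158] [0.52322516 0.14048119 0.07764725]
358 [-0.03596848  0.01353859] [ 0.62883898 -0.00907979  0.07005129]
236 [-0.03644234  0.15053969] [0.63045147 0.12756456 0.06969736] [0.54144485 0.12058754 0.06210238] [0.71974063 0.13437496 0.07734978]
at [ 0.5755 -0.4079  0.1932] psi -1.94 t 4.4 F [-0.2  0.2 -0.4] op 0.0004
shift mm [ -89.1 -402.1   24.1] roll 0.46
```

```bash
python3 -m crank '[[-0.2,[-86,-402,24],0],[-0.2,[-86,-402,24],0],[-0.2,[-86,-402,24],0],[-0.2,[-86,-402,24],0],[-0.2,[-86,-402,24],0],[-0.2,[-86,-402,24],0],[-0.2,[-86,-402,24],0],[-0.2,[-86,-402,24],0],[-0.2,[-86,-402,24],0],[-0.2,[-86,-402,24],0],[-0.2,[-86,-402,24],0],[-0.2,[-86,-402,24],0]]'
python3 - <<'E'
from h import *
plan(.5035,-.0035,.097,-2.07)
c=cam("wrist"); save(c,"w4.png")
E
```

```text
t: 5.4
tool_pos: [0.5025, -0.0016, 0.1699]
tool_rot: [-0.0, 1.0, -0.015, -0.001]
force: [0.3, 0.2, 0.2]
opening: 0.0571
at [ 0.5025 -0.0016  0.1699] psi -1.67 t 5.4 F [0.3 0.2 0.2] op 0.0571
shift mm [ 1.1  1.9 72.9] roll 0.4
```

View pics/w4.png

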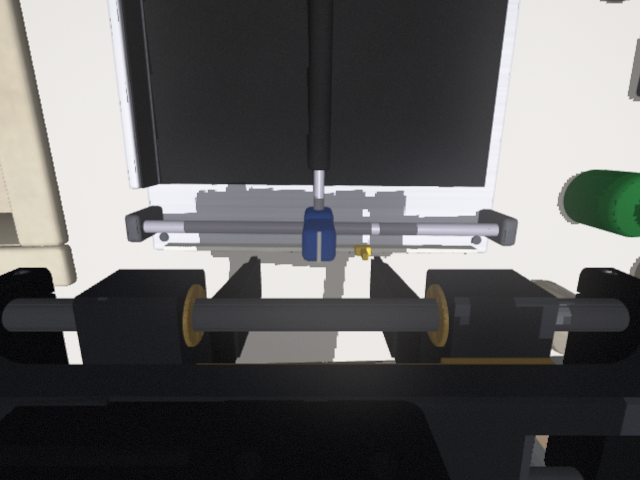

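```bash
python3 -m crank '[[-0.2,[1,2,30],0.4],[-0.2,[1,2,60],0.4],[-0.2,[1,2,73],0.4],[-0.2,[1,2,73],0.4],[0.8,[1,2,73],0.4],[0.8,[1,2,73],0.4],[0.8,[1,2,73],0.4],[0.8,[1,2,73],0.4],[0.8,[1,2,73],0.4],[0.8,[1,2,73],0.4]]'
```

```text
t: 6.28
tool_pos: [0.505, -0.0058, 0.0988]
tool_rot: [-0.001, 1.0, -0.021, 0.001]
force: [0.2, 3.1, 3.1]
opening: 0.0224
```

```bash
python3 -m crank '[[0.8,[0,10,0],0],[0.8,[0,25,0],0],[0.8,[0,40,0],0],[0.8,[0,55,0],0],[0.8,[0,70,0],0],[0.8,[0,85,0],0],[0.8,[0,100,0],0],[0.8,[0,112,0],0],[0.8,[0,120,0],0],[0.8,[0,120,0],0],[0.8,[0,120,0],0]]'; python3 -m crank '[[0.8,[0,3,0],0],[0.8,[0,4,0],0],[0.8,[0,4,0],0]]'
```

```text
t: 7.2
tool_pos: [0.5002, -0.1274, 0.0988]
tool_rot: [0.001, 1.0, -0.021, 0.001]
force: [2.9, -3.6, 4.5]
opening: 0.0218
t: 7.45
tool_pos: [0.5001, -0.1297, 0.0988]
tool_rot: [-0.0, 1.0, -0.021, 0.001]
force: [2.5, 0.1, 6.8]
opening: 0.0218
```

```bash
python3 - <<'E'
from bl import *
plan(.5,-.13,.097,-2.07)
c=cam("wrist"); save(c,"w5.png")
c=cam("top"); save(c,"t5.png",(280,160,420,290),5)
W=cloud(c)
m=(W[...,2]>.062)&(W[...,2]<.078)&(W[...,0]>.56)&(W[...,0]<.7)&(W[...,1]<-.08)&(W[...,1]>-.17)
q=W[m]; print(len(q),np.polyfit(q[:,0],q[:,1],1),q.mean(0))
E
```

```text
at [ 0.5001 -0.1297  0.0988] psi -2.36 t 7.45 F [2.5 0.1 6.8] op 0.0218
shift mm [-0.1  0.3  1.8] roll -0.29
171 [-0.01868713 -0.12368798] [ 0.65578363 -0.1359427   0.07043279]
```

View pics/w5.png

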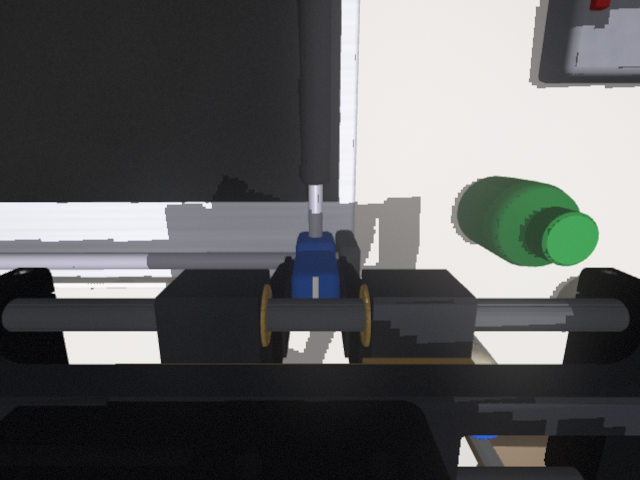

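View pics/t5.png

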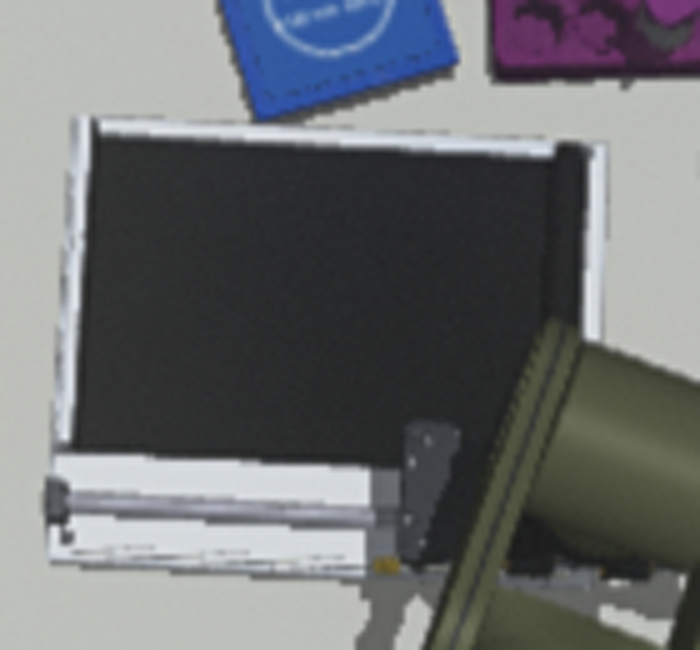

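```bash
python3 -m crank '[[0.8,[0,3,0],0],[0.8,[0,5,0],0],[0.8,[0,5,0],0]]'; python3 -m crank '[[0.8,[0,3,0],0],[0.8,[0,4,0],0],[0.8,[0,4,0],0]]'
```

```text
t: 7.8
tool_pos: [0.5, -0.131, 0.0987]
tool_rot: [-0.004, 1.0, -0.021, 0.001]
force: [2.8, 16.4, 9.6]
opening: 0.022
t: 8.05
tool_pos: [0.5, -0.1311, 0.0986]
tool_rot: [-0.008, 1.0, -0.021, 0.001]
force: [4.9, 29.2, 11.3]
opening: 0.0223
```

```bash
python3 -m crank '[[0.8,[0,-8,0],0],[0.8,[0,-8,0],0],[-0.1,[0,-8,0],0],[-0.1,[0,-8,0],0],[-0.1,[0,-8,0],0],[-0.1,[0,-8,0],-0.4],[-0.1,[0,-8,-30],-0.4],[-0.1,[0,-8,-70],-0.4],[-0.1,[0,-8,-90],-0.4],[-0.1,[0,-8,-90],-0.4]]'
python3 - <<'E'
from bl import *
plan(.41,-.226,.17,-2.07)
c=cam("wrist"); save(c,"w6.png")
t=cam("top"); save(t,"t6.png",(280,160,490,320),3.8)
W=cloud(t)
m=(W[...,2]>.062)&(W[...,2]<.078)&(W[...,0]>.56)&(W[...,0]<.7)&(W[...,1]<-.08)&(W[...,1]>-.17)
q=W[m]; print(len(q),np.polyfit(q[:,0],q[:,1],1),q.mean(0))
E
```

```text
t: 8.88
tool_pos: [0.5017, -0.1326, 0.1936]
tool_rot: [0.002, 1.0, -0.017, 0.004]
force: [0.5, 0.2, 0.6]
opening: 0.0524
at [ 0.5017 -0.1326  0.1936] psi -2.0 t 8.88 F [0.5 0.2 0.6] op 0.0524
shift mm [-88.6  96.5  23.1] roll 0.07
159 [-0.06441898 -0.09252189] [ 0.66102953 -0.13510474  0.06977906]
```

View pics/w6.png

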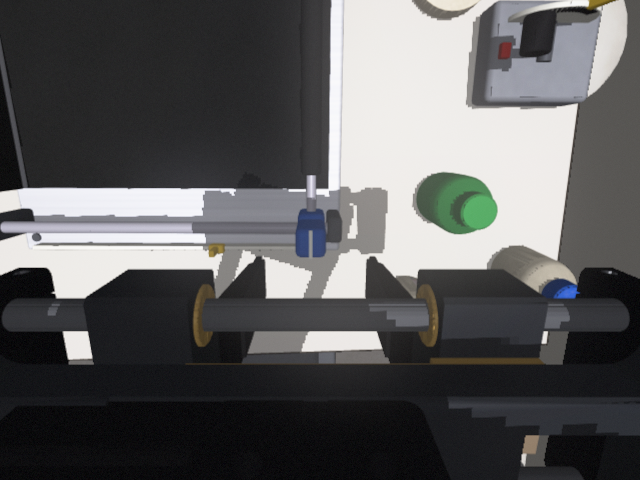

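View pics/t6.png

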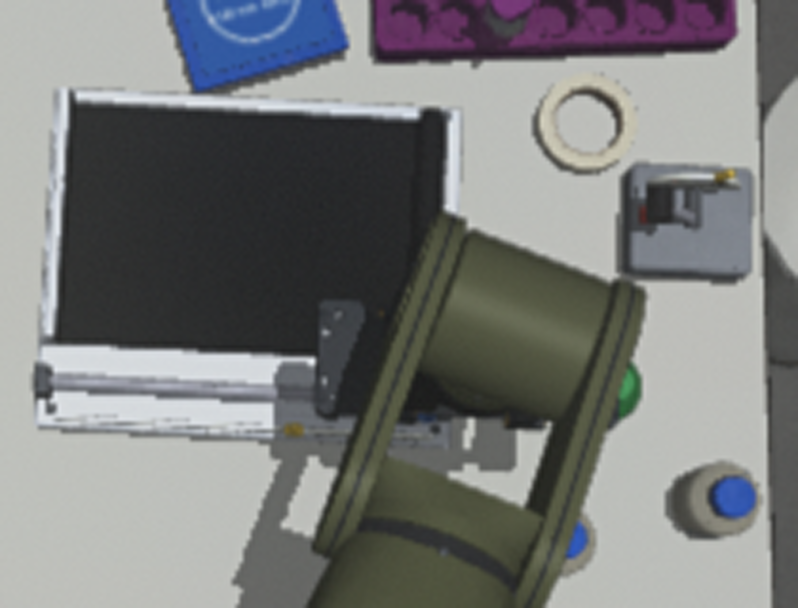

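```bash
python3 - <<'E'
from h import *
t=cam("top")
for p in ((428.1,301.1),(472.7,290.5)): print(ray(t,*p,.082).round(4))
im=cv2.cvtColor(t["pixels"],cv2.COLOR_RGB2HSV)
q=cv2.inRange(im,(100,120,80),(125,255,255)); n,l,st,ce=cv2.connectedComponentsWithStats(q)
for i in range(1,n):
    if st[i,4]>20 and ce[i,1]>270: print(ce[i],ray(t,*ce[i],.082).round(4))
a=np.radians(-2.07); c,s=np.cos(a),np.sin(a)
for x,y in ((.045,.065),(-.045,.065)): print("place",.627+c*x-s*y,-.010+s*x+c*y)
plan(.36,-.222,.2,-2.07)
E
```

```text
[ 0.4055 -0.2265  0.082 ]
[ 0.4348 -0.3438  0.082 ]
[472.6741573  290.47191011] [ 0.4349 -0.3437  0.082 ]
[431.2962963  302.03703704] [ 0.4032 -0.2349  0.082 ]
place 0.6743184646306473 0.053332163274265224
place 0.5843771947252756 0.056583004366827144
at [ 0.4983 -0.1312  0.1866] psi -2.0 t 9.03 F [-0.2  0.3 -0.3] op 0.0525
shift mm [-135.    95.6  -13.2] roll 0.07
```

```bash
python3 -m crank '[[-0.8,[-93,95,10],0],[-0.8,[-93,95,20],0],[-0.8,[-93,95,25],0],[-0.8,[-93,95,25],0],[-0.8,[-93,95,25],0],[-0.8,[-93,95,25],0],[-0.8,[-93,95,25],0]]'
python3 - <<'E'
from h import *
plan(.4055,-.2265,.045,-2.07)
c=cam("wrist"); save(c,"w7.png"); s=cam("scene"); save(s,"s7.png",(380,170,480,260),7)
im=cv2.cvtColor(s["pixels"],cv2.COLOR_RGB2HSV)
q=cv2.inRange(im,(100,120,60),(125,255,255)); n,l,st,ce=cv2.connectedComponentsWithStats(q)
for i in range(1,n):
    if st[i,4]>10 and ce[i,0]>400: print(ce[i],st[i,4],ray(s,*ce[i],.078).round(4))
E
```

```text
t: 9.62
tool_pos: [0.4031, -0.2223, 0.1621]
tool_rot: [-0.0, 1.0, -0.017, -0.0]
force: [0.1, 0.6, 0.1]
opening: 0.0852
at [ 0.4031 -0.2223  0.1621] psi -1.96 t 9.62 F [0.1 0.6 0.1] op 0.0852
shift mm [  2.6   4.3 117.1] roll 0.11
[445.76595745 199.06382979] 47 [ 0.4288 -0.3364  0.078 ]
[433.61052632 223.97894737] 95 [ 0.4042 -0.2255  0.078 ]
```

View pics/w7.png

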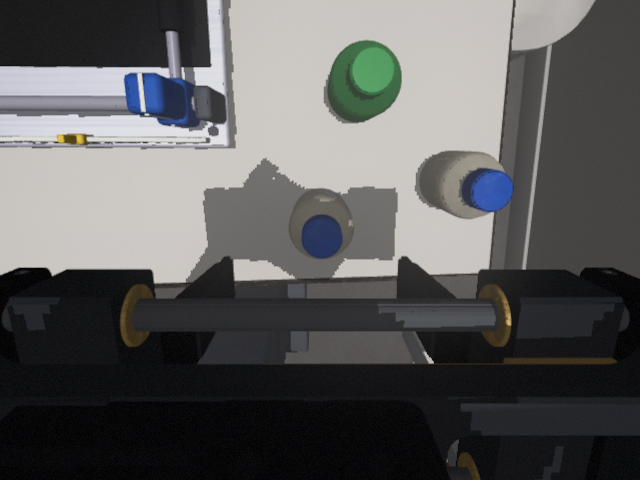

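View pics/s7.png

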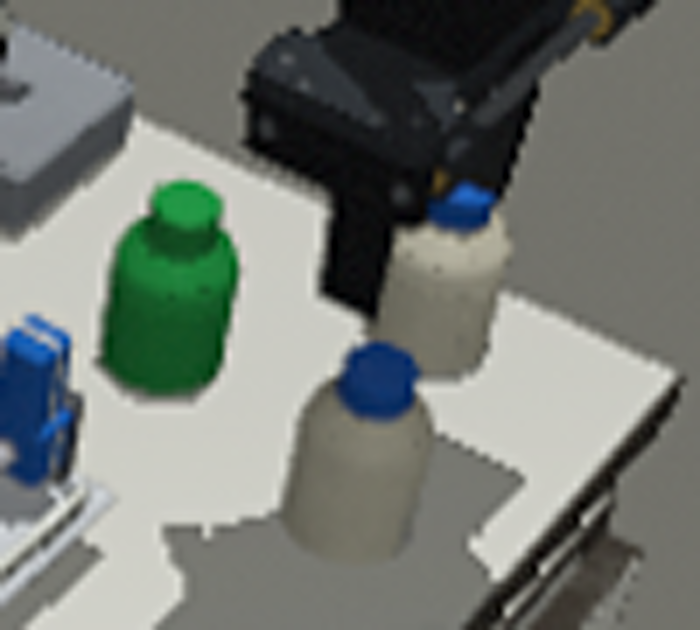

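```bash
python3 -m crank '[[-0.8,[3,5,15],0],[-0.8,[3,5,50],0],[-0.8,[3,5,85],0],[-0.8,[3,5,115],0],[-0.8,[3,5,132],0],[-0.8,[3,5,132],0],[-0.8,[3,5,132],0],[0.8,[3,5,132],0],[0.8,[3,5,132],0],[0.8,[3,5,132],0],[0.8,[3,5,132],0],[0.8,[3,5,132],0]]';python3 -m crank '[[0.8,[0,0,0],0],[0.8,[0,0,0],0],[0.8,[0,0,-25],0],[0.8,[0,0,-60],0],[0.8,[0,0,-100],0],[0.8,[0,0,-120],0],[0.8,[0,0,-120],0],[0.8,[0,0,-120],0]]'
python3 - <<'E'
from h import *
plan(.6743,.0533,.15,-2.07)
c=cam("wrist"); save(c,"w8.png")
E
```

```text
t: 10.72
tool_pos: [0.4061, -0.2284, 0.0316]
tool_rot: [0.001, 1.0, -0.017, 0.001]
force: [-0.2, -0.0, 0.5]
opening: 0.0573
t: 11.38
tool_pos: [0.4058, -0.2283, 0.151]
tool_rot: [0.001, 1.0, -0.017, 0.001]
force: [0.4, 1.4, -3.0]
opening: 0.0505
at [ 0.4058 -0.2283  0.151 ] psi -1.98 t 11.38 F [ 0.4  1.4 -3. ] op 0.0505
shift mm [ 258.6 -290.7    0.9] roll 0.09
```

View pics/w8.png

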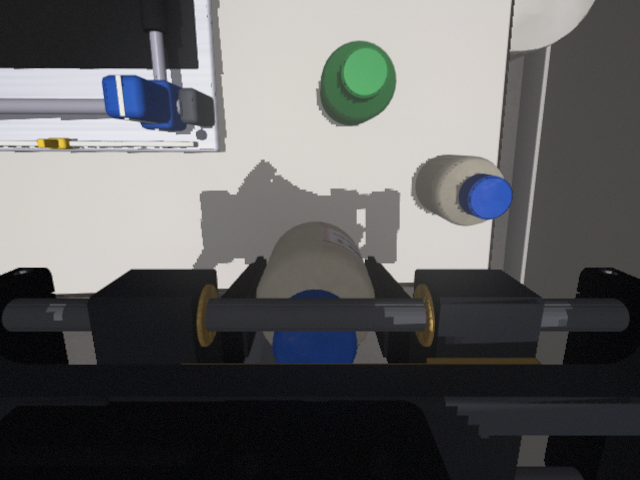

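```bash
python3 -m crank '[[0.8,[0,0,-30],0],[0.8,[20,-24,-50],0],[0.8,[258,-291,-50],0],[0.8,[258,-291,-50],0],[0.8,[258,-291,-50],0],[0.8,[258,-291,-50],0],[0.8,[258,-291,-50],0],[0.8,[258,-291,-50],0],[0.8,[258,-291,-50],0],[0.8,[258,-291,-50],0],[0.8,[258,-291,-50],0],[0.8,[258,-291,-50],0]]';python3 -m crank '[[0.8,[0,0,0],0],[0.8,[0,0,0],0],[0.8,[0,0,0],0]]'
python3 - <<'E'
from h import *
plan(.6743,.0533,.0666,-2.07)
c=cam("wrist"); save(c,"w9.png")
E
```

```text
t: 12.43
tool_pos: [0.674, 0.0578, 0.1954]
tool_rot: [-0.001, 1.0, -0.015, -0.003]
force: [-1.9, -0.8, -3.1]
opening: 0.0502
t: 12.68
tool_pos: [0.6721, 0.0529, 0.1987]
tool_rot: [0.0, 1.0, -0.018, -0.002]
force: [-0.3, 0.9, -3.1]
opening: 0.0507
at [0.6721 0.0529 0.1987] psi -2.05 t 12.68 F [-0.3  0.9 -3.1] op 0.0507
shift mm [  2.6  -0.5 132.1] roll 0.02
```

View pics/w9.png

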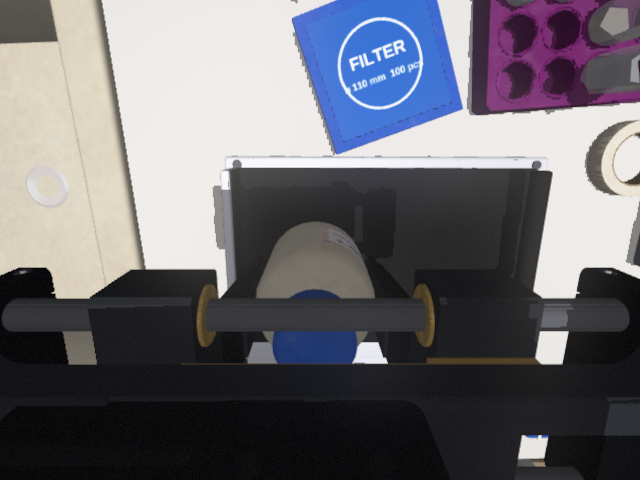

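```bash
python3 -m crank '[[0.8,[2,0,25],0],[0.8,[2,0,60],0],[0.8,[2,0,90],0],[0.8,[2,0,112],0],[0.8,[2,0,124],0],[0.8,[2,0,129],0],[0.8,[2,0,129],0],[0.8,[2,0,129],0]]';python3 -m crank '[[0.8,[0,0,1],0],[0.8,[0,0,2],0],[0.8,[0,0,2],0]]'
```

```text
t: 13.4
tool_pos: [0.6765, 0.0535, 0.0734]
tool_rot: [-0.0, 1.0, -0.018, 0.001]
force: [0.7, -1.1, -3.0]
opening: 0.0506
t: 13.65
tool_pos: [0.6763, 0.0539, 0.0711]
tool_rot: [-0.0, 1.0, -0.017, 0.001]
force: [-0.1, -0.5, -2.8]
opening: 0.0507
```

```bash
python3 -m crank '[[0.8,[0,0,2],0],[0.8,[0,0,4],0],[0.8,[0,0,4],0]]';python3 -m crank '[[0.8,[0,0,1],0],[0.8,[0,0,1],0]]'
```

```text
t: 13.9
tool_pos: [0.6754, 0.0539, 0.0654]
tool_rot: [-0.0, 1.0, -0.017, -0.0]
force: [-0.4, -0.5, -3.5]
opening: 0.0506
t: 14.07
tool_pos: [0.6755, 0.0539, 0.0654]
tool_rot: [-0.0, 1.0, -0.017, -0.0]
force: [-2.5, -0.6, 2.3]
opening: 0.0507
```

Contact at z = 0.065. Release and rise.

```bash
python3 -m crank '[[-0.4,[0,0,0],0],[-0.4,[0,0,0],0],[-0.4,[0,0,0],0],[-0.4,[0,0,0],0],[-0.4,[0,0,-20],0],[-0.4,[0,0,-50],0],[-0.4,[0,0,-90],0],[-0.4,[0,0,-120],0],[-0.4,[0,0,-120],0],[-0.4,[0,0,-120],0]]'
python3 - <<'E'
from h import *
plan(.4349,-.3437,.19,-2.07)
c=cam("wrist"); save(c,"w10.png")
t=cam("top"); save(t,"t10.png",(280,160,490,320),3.8)
im=cv2.cvtColor(t["pixels"],cv2.COLOR_RGB2HSV)
q=cv2.inRange(im,(100,120,60),(125,255,255)); n,l,st,ce=cv2.connectedComponentsWithStats(q)
for i in range(1,n):
    if st[i,4]>20 and ce[i,0]>280: print(ce[i],st[i,4],ray(t,*ce[i],.082).round(4))
E
```

```text
t: 14.9
tool_pos: [0.6774, 0.0539, 0.1884]
tool_rot: [-0.0, 1.0, -0.017, 0.003]
force: [0.1, -0.0, -0.2]
opening: 0.0665
at [0.6774 0.0539 0.1884] psi -1.99 t 14.9 F [ 0.1 -0.  -0.2] op 0.0665
shift mm [-228.5  405.7   -3.2] roll 0.08
[298.19417476 103.80582524] 103 [0.9418 0.125  0.082 ]
[457.47482014 126.30215827] 139 [ 0.8834 -0.3134  0.082 ]
[359.0472103  154.58798283] 466 [ 0.7992 -0.0438  0.082 ]
[391.62295082 264.09836066] 61 [ 0.5013 -0.1315  0.082 ]
[472.62222222 290.5       ] 90 [ 0.4348 -0.3436  0.082 ]
```

View pics/w10.png

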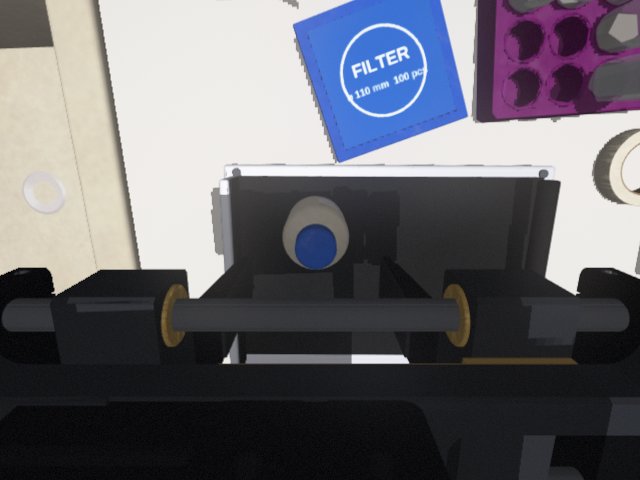

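View pics/t10.png

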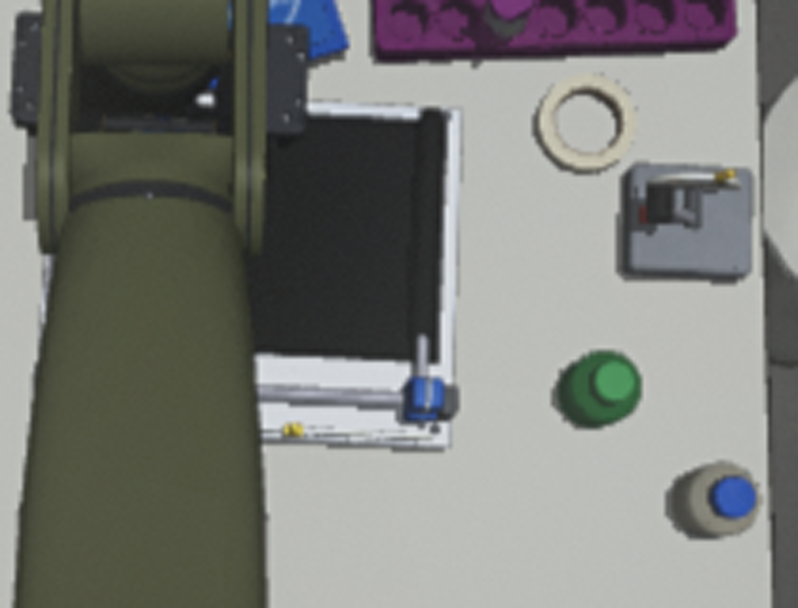

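```bash
python3 -m crank '[[-0.4,[-228,406,-3],0],[-0.4,[-228,406,-3],0],[-0.4,[-228,406,-3],0],[-0.4,[-228,406,-3],0],[-0.4,[-228,406,-3],0],[-0.4,[-228,406,-3],0],[-0.8,[-228,406,-3],0],[-0.8,[-228,406,-3],0],[-0.8,[-228,406,-3],0],[-0.8,[-228,406,-3],0],[-0.8,[-228,406,-3],0],[-0.8,[-228,406,-3],0]]';python3 -m crank '[[-0.8,[0,0,0],0],[-0.8,[0,0,0],0],[-0.8,[0,0,0],0]]'
python3 - <<'E'
from h import *
plan(.4349,-.3437,.03,-2.07)
c=cam("wrist"); save(c,"w11.png")
E
```

```text
t: 16.0
tool_pos: [0.4297, -0.3475, 0.1853]
tool_rot: [-0.0, 1.0, -0.02, -0.002]
force: [0.5, 0.4, 0.0]
opening: 0.0854
t: 16.25
tool_pos: [0.4338, -0.3426, 0.1864]
tool_rot: [-0.001, 1.0, -0.017, -0.001]
force: [0.9, 0.3, -0.1]
opening: 0.0856
at [ 0.4338 -0.3426  0.1864] psi -1.92 t 16.25 F [ 0.9  0.3 -0.1] op 0.0856
shift mm [  1.3   1.4 156.4] roll 0.15
```

View pics/w11.png

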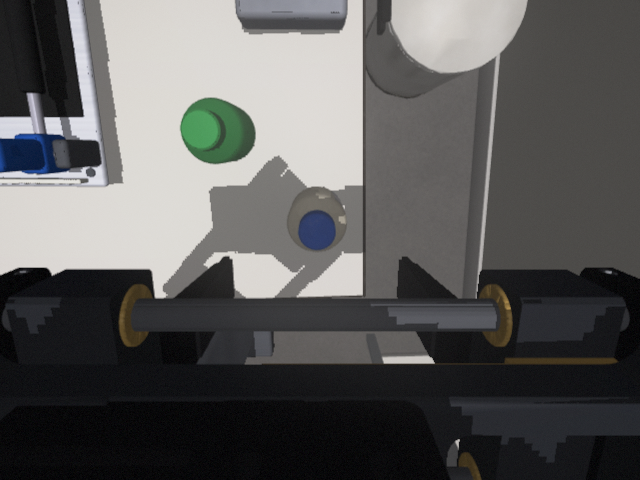

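```bash
python3 -m crank '[[-0.8,[1,1,20],0],[-0.8,[1,1,55],0],[-0.8,[1,1,90],0],[-0.8,[1,1,125],0],[-0.8,[1,1,145],0],[-0.8,[1,1,156],0],[-0.8,[1,1,156],0],[-0.8,[1,1,156],0]]';python3 -m crank '[[0.8,[0,0,0],0],[0.8,[0,0,0],0],[0.8,[0,0,0],0],[0.8,[0,0,0],0],[0.8,[0,0,0],0],[0.8,[0,0,0],0],[0.8,[0,0,0],0],[0.8,[0,0,-25],0],[0.8,[0,0,-60],0],[0.8,[0,0,-100],0],[0.8,[0,0,-140],0],[0.8,[0,0,-165],0]]'
python3 - <<'E'
from h import *
plan(.5844,.0566,.195,-2.07)
c=cam("wrist"); save(c,"w12.png")
E
```

```text
t: 16.97
tool_pos: [0.4353, -0.3445, 0.032]
tool_rot: [-0.0, 1.0, -0.017, 0.0]
force: [1.2, 0.1, 0.2]
opening: 0.0853
t: 17.97
tool_pos: [0.4351, -0.3458, 0.2003]
tool_rot: [0.002, 1.0, -0.017, 0.001]
force: [2.8, -0.6, -2.3]
opening: 0.0512
at [ 0.4351 -0.3458  0.2003] psi -1.99 t 17.97 F [ 2.8 -0.6 -2.3] op 0.0512
shift mm [ 135.2 -407.4    4.5] roll 0.08
```

View pics/w12.png

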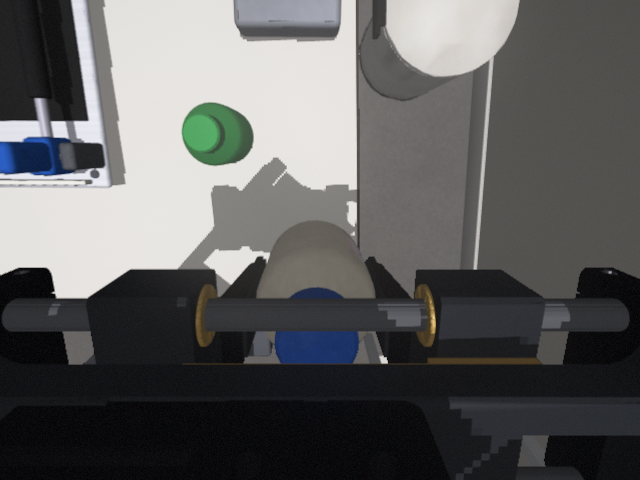

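```bash
python3 -m crank '[[0.8,[135,-407,0],0],[0.8,[135,-407,0],0],[0.8,[135,-407,0],0],[0.8,[135,-407,0],0],[0.8,[135,-407,0],0],[0.8,[135,-407,0],0],[0.8,[135,-407,0],0],[0.8,[135,-407,0],0],[0.8,[135,-407,0],0],[0.8,[135,-407,0],0],[0.8,[135,-407,0],0],[0.8,[135,-407,0],0]]';python3 -m crank '[[0.8,[0,0,0],0],[0.8,[0,0,0],0],[0.8,[0,0,0],0]]'
python3 - <<'E'
from h import *
plan(.5844,.0566,.0665,-2.07)
c=cam("wrist"); save(c,"w13.png")
t=cam("top"); save(t,"t13.png",(280,160,490,320),3.8)
E
```

```text
t: 19.02
tool_pos: [0.5833, 0.0599, 0.1945]
tool_rot: [-0.0, 1.0, -0.015, -0.001]
force: [-0.1, -0.6, -3.3]
opening: 0.051
t: 19.27
tool_pos: [0.583, 0.0555, 0.1959]
tool_rot: [0.0, 1.0, -0.018, -0.001]
force: [0.6, 0.1, -3.1]
opening: 0.0511
at [0.583  0.0555 0.1959] psi -2.09 t 19.27 F [ 0.6  0.1 -3.1] op 0.0511
shift mm [  1.5  -1.2 129.4] roll -0.02
```

View pics/w13.png

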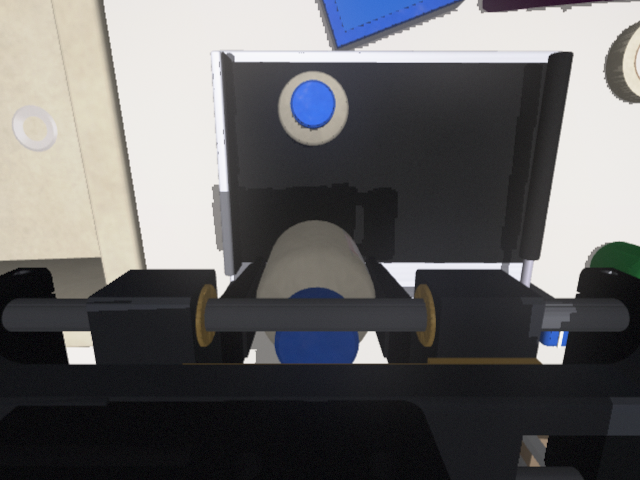

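First bottle stands at (313,105), upright; the place below is free. Lower the second.

```bash
python3 -m crank '[[0.8,[1,-1,25],0],[0.8,[1,-1,60],0],[0.8,[1,-1,90],0],[0.8,[1,-1,112],0],[0.8,[1,-1,122],0],[0.8,[1,-1,126],0],[0.8,[1,-1,126],0],[0.8,[1,-1,126],0]]';python3 -m crank '[[0.8,[0,0,1],0],[0.8,[0,0,2],0],[0.8,[0,0,2],0]]'
```

```text
t: 20.03
tool_pos: [0.5859, 0.0577, 0.0725]
tool_rot: [-0.0, 1.0, -0.018, 0.001]
force: [0.3, -0.6, -2.7]
opening: 0.051
t: 20.28
tool_pos: [0.5854, 0.058, 0.0699]
tool_rot: [-0.0, 1.0, -0.017, 0.001]
force: [-1.0, -0.3, -2.6]
opening: 0.0508
```

```bash
python3 -m crank '[[0.8,[0,0,2],0],[0.8,[0,0,4],0],[0.8,[0,0,4],0]]';python3 -m crank '[[0.8,[0,0,1],0],[0.8,[0,0,1],0]]'
```

```text
t: 20.53
tool_pos: [0.5853, 0.0581, 0.0662]
tool_rot: [0.0, 1.0, -0.017, 0.001]
force: [-2.2, 0.1, 4.2]
opening: 0.0509
t: 20.7
tool_pos: [0.5854, 0.0581, 0.0661]
tool_rot: [0.0, 1.0, -0.017, 0.0]
force: [-4.2, 0.1, 8.9]
opening: 0.0514
```

Contact. Release, rise, move back and look.

```bash
python3 -m crank '[[-0.4,[0,0,0],0],[-0.4,[0,0,0],0],[-0.4,[0,0,0],0],[-0.4,[0,0,0],0],[-0.4,[0,0,-20],0],[-0.4,[0,0,-50],0],[-0.4,[0,0,-90],0],[-0.4,[0,0,-120],0],[-0.4,[-80,80,-120],0],[-0.4,[-80,180,-120],0],[-0.4,[-80,180,-120],0],[-0.4,[-80,180,-120],0]]'
python3 - <<'E'
from bl import *
c=cam("wrist"); save(c,"w14.png")
t=cam("top"); save(t,"t14.png",(280,160,490,320),3.8)
W=cloud(t); plan(.4995,-.131,.19,-2.07)
s=cam("scene"); save(s,"s14.png",(240,130,460,310),3.6)
P=blue(t,((.54,.72),(0,.12)),.1); 
for lo,hi in ((.54,.63),(.63,.72)):
    q=P[(P[:,0]>lo)&(P[:,0]<hi)]; print(len(q),q.mean(0) if len(q) else '')
E
```

```text
t: 21.7
tool_pos: [0.5094, -0.0885, 0.1839]
tool_rot: [0.0, 1.0, -0.017, 0.0]
force: [0.6, -0.6, 0.6]
opening: 0.0666
at [ 0.5086 -0.0918  0.1836] psi -2.34 t 21.8 F [1.1 0.9 0.2] op 0.0661
shift mm [-7.5 39.6 -6.4] roll -0.27
93 [0.584756   0.05798868 0.11970391]
93 [0.67409712 0.05331281 0.11965757]
```

View pics/w14.png

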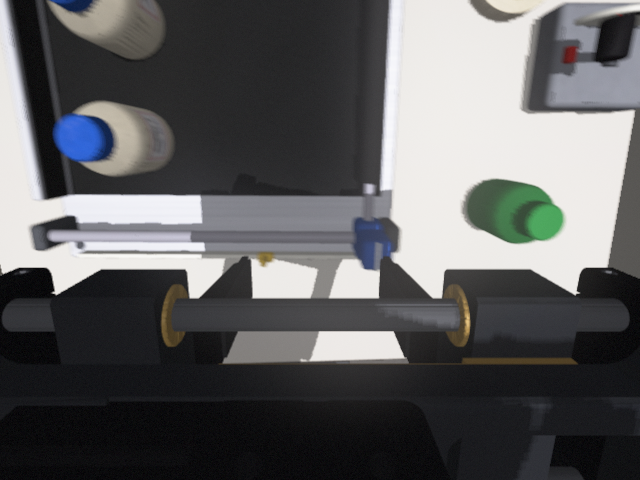

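View pics/s14.png

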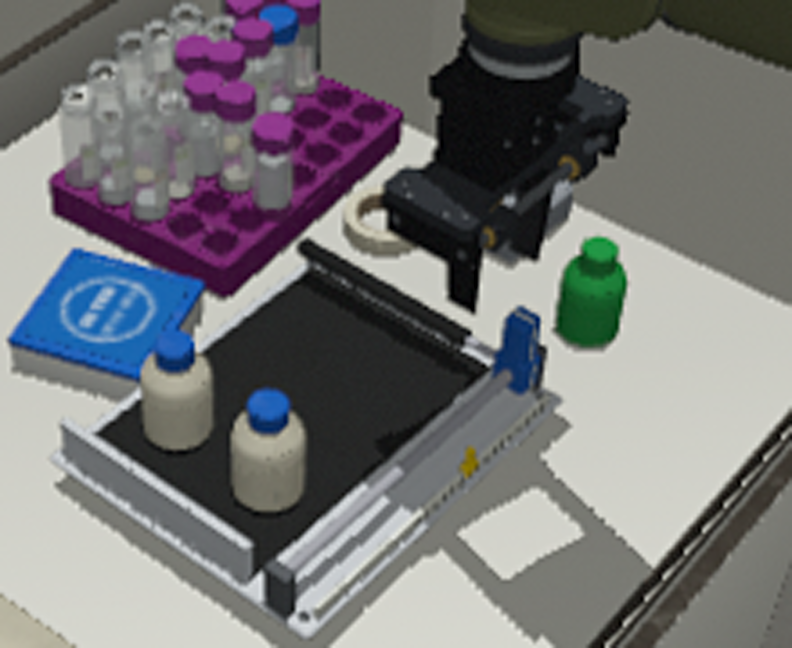

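View pics/t14.png

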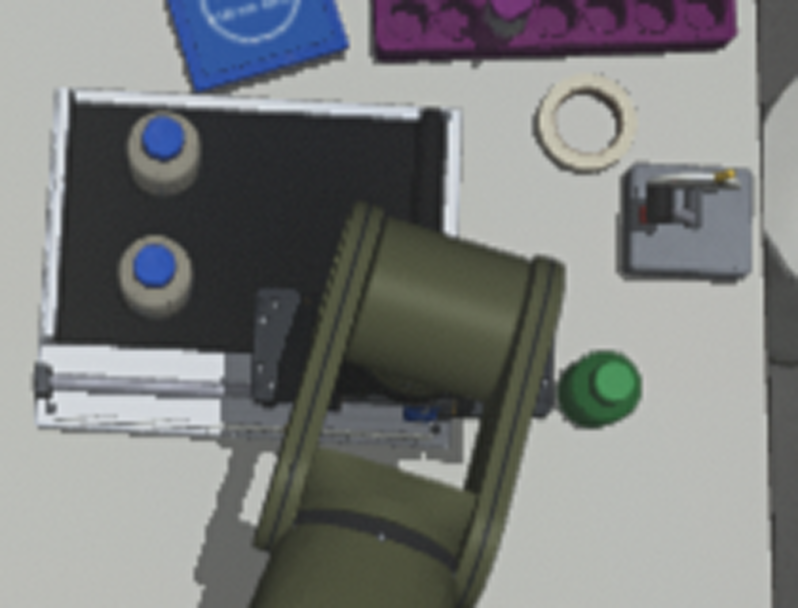

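```bash
python3 -m crank '[[-0.4,[-30,-30,0],0],[-0.4,[-30,-30,0],0],[-0.4,[-30,-30,0],0],[-0.4,[-30,-30,0],0],[-0.4,[-30,-30,0],0]]'
python3 - <<'E'
from bl import *
plan(.4995,-.131,.19,-2.07)
for n in ("wrist","top","scene"):
    c=cam(n); W=cloud(c); im=cv2.cvtColor(c["pixels"],cv2.COLOR_RGB2HSV)
    m=(cv2.inRange(im,(20,110,60),(34,255,255))>0)&(W[...,0]>.44)&(W[...,0]<.52)&(abs(W[...,1])<.1)
    v,u=np.nonzero(m); 
    if len(u)==0: print(n,0); continue
    print(n,len(u),u.mean(),v.mean(),u.min(),u.max(),v.min(),v.max(),W[m].mean(0).round(4),W[m].min(0).round(4),W[m].max(0).round(4))
    if n=="wrist": save(c,"w15.png",(int(u.mean())-60,int(v.mean())-45,int(u.mean())+60,int(v.mean())+45),6)
    if n=="scene": save(c,"s15.png",(int(u.mean())-40,int(v.mean())-30,int(u.mean())+40,int(v.mean())+30),9)
E
```

```text
t: 22.27
tool_pos: [0.4822, -0.0562, 0.1841]
tool_rot: [0.0, 1.0, -0.017, 0.001]
force: [0.7, -0.9, 0.7]
opening: 0.0667
at [ 0.4822 -0.0562  0.1841] psi -1.92 t 22.27 F [ 0.7 -0.9  0.7] op 0.0667
shift mm [19.8 74.2 -5.8] roll 0.15
wrist 476 268.14495798319325 298.7773109243698 161 507 222 363 [ 0.5005 -0.0434  0.2069] [ 0.4776 -0.0999  0.0467] [ 0.5172 -0.0228  0.2778]
top 0
scene 48 379.2083333333333 229.47916666666666 368 401 185 262 [ 0.4661 -0.044   0.1499] [ 0.4461 -0.0921  0.0417] [0.4812 0.0047 0.274 ]
```

View pics/w15.png

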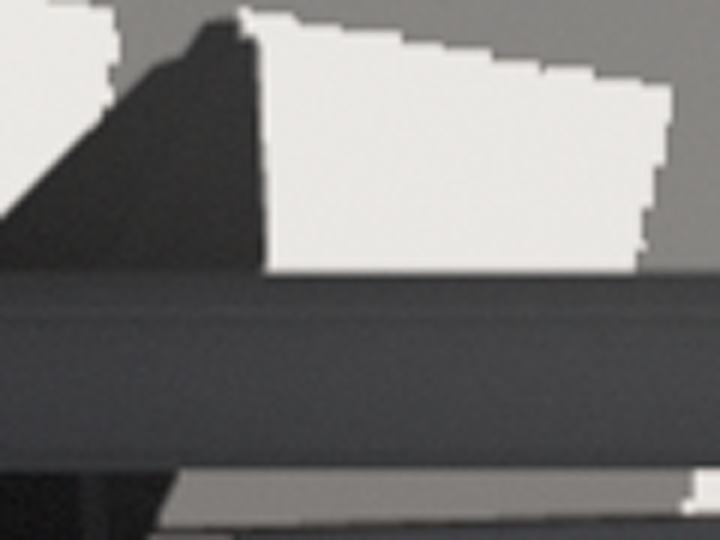

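View pics/s15.png

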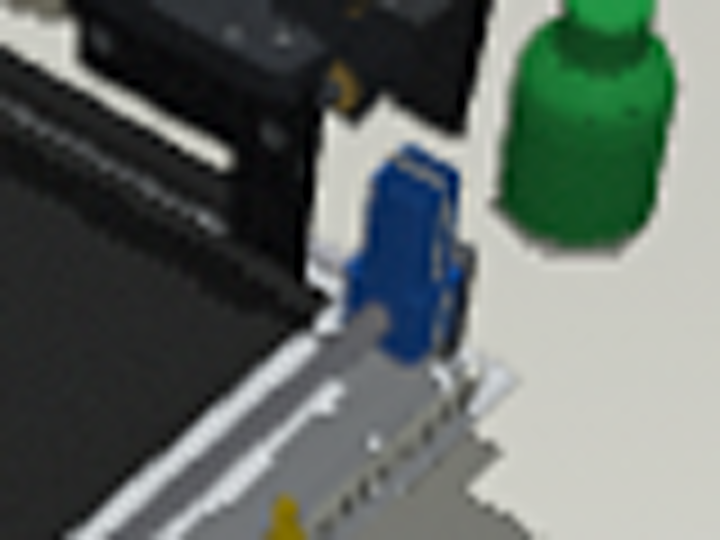

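Gripper parts polluted the yellow mask; restrict by height.

```bash
python3 - <<'E'
from bl import *
for n in ("wrist","top","scene"):
    c=cam(n); W=cloud(c); im=cv2.cvtColor(c["pixels"],cv2.COLOR_RGB2HSV)
    m=(cv2.inRange(im,(20,100,60),(34,255,255))>0)&(W[...,0]>.44)&(W[...,0]<.52)&(abs(W[...,1])<.1)&(W[...,2]<.1)&(W[...,2]>.02)
    v,u=np.nonzero(m); 
    if len(u)==0: print(n,0); continue
    print(n,len(u),u.mean(),v.mean(),u.min(),u.max(),v.min(),v.max(),W[m].mean(0).round(4),W[m].min(0).round(4),W[m].max(0).round(4))
    save(c,n[0]+"16.png",(int(u.mean())-60,int(v.mean())-45,int(u.mean())+60,int(v.mean())+45),6)
    # slices by height
    for a in (.035,.045,.055,.065):
        k=m&(W[...,2]>a)&(W[...,2]<=a+.01)
        if k.sum(): print("   z",a,k.sum(),W[k].mean(0).round(4))
E
```

```text
wrist 146 297.1917808219178 225.81506849315068 290 305 221 232 [ 0.4826 -0.0423  0.0533] [ 0.4783 -0.0488  0.0454] [ 0.4857 -0.0356  0.0647]
   z 0.045 95 [ 0.4827 -0.0422  0.0488]
   z 0.055 51 [ 0.4824 -0.0425  0.0617]
top 0
scene 27 369.962962962963 257.8888888888889 368 372 254 262 [ 0.4785 -0.0391  0.0504] [ 0.4742 -0.0684  0.0304] [ 0.4936 -0.0297  0.0632]
   z 0.035 4 [ 0.476  -0.0389  0.0422]
   z 0.045 15 [ 0.478  -0.0373  0.0492]
   z 0.055 7 [ 0.4791 -0.0386  0.0603]
```

View pics/w16.png

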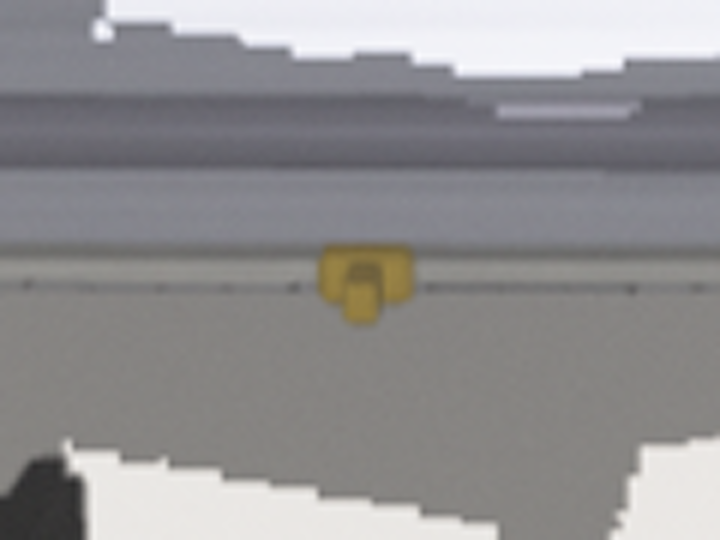

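```bash
python3 -m crank '[[-0.2,[20,37,0],0],[-0.2,[20,74,0],0],[-0.2,[20,74,0],0],[-0.2,[20,74,0],0],[-0.2,[20,74,0],0],[-0.2,[20,74,30],0],[-0.2,[20,74,65],0],[-0.2,[20,74,86],0],[-0.2,[20,74,86],0],[-0.2,[20,74,86],0]]'
python3 - <<'E'
from bl import *
plan(.4995,-.131,.0985,-2.07)
E
```

```text
t: 23.4
tool_pos: [0.4978, -0.1297, 0.0966]
tool_rot: [-0.001, 1.0, -0.017, -0.001]
force: [-0.6, -0.2, 0.2]
opening: 0.0567
at [ 0.4978 -0.1297  0.0966] psi -1.9 t 23.4 F [-0.6 -0.2  0.2] op 0.0567
shift mm [ 1.7  1.2 -1.9] roll 0.17
```

```bash
python3 -m crank '[[0.8,[2,1,0],0],[0.8,[2,1,0],0],[0.8,[2,1,0],0],[0.8,[2,1,0],0],[0.8,[2,1,0],0],[0.8,[2,1,0],0]]'; python3 -m crank '[[0.8,[0,-10,0],0],[0.8,[0,-20,0],0],[0.8,[0,-30,0],0],[0.8,[0,-40,0],0],[0.8,[0,-50,0],0],[0.8,[0,-60,0],0],[0.8,[0,-70,0],0],[0.8,[0,-78,0],0],[0.8,[0,-84,0],0],[0.8,[0,-84,0],0],[0.8,[0,-84,0],0]]'
python3 - <<'E'
from bl import *
plan(.4995+.003,-.043,.0985,-2.07)
c=cam("wrist"); save(c,"w17.png")
c=cam("scene"); save(c,"s17.png",(330,210,410,270),9)
E
```

```text
t: 23.9
tool_pos: [0.5012, -0.1313, 0.0985]
tool_rot: [-0.001, 1.0, -0.018, 0.001]
force: [0.4, 15.9, 6.1]
opening: 0.0224
t: 24.82
tool_pos: [0.5045, -0.0462, 0.0985]
tool_rot: [-0.001, 1.0, -0.017, 0.001]
force: [2.8, 3.8, 5.9]
opening: 0.0218
at [ 0.5045 -0.0462  0.0985] psi -1.95 t 24.82 F [2.8 3.8 5.9] op 0.0218
shift mm [-2.2 -3.1 -0. ] roll 0.12
```

View pics/s17.png

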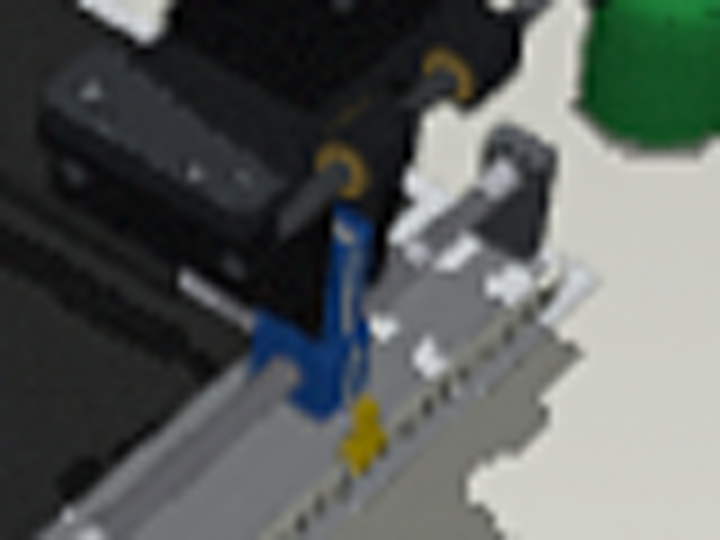

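View pics/w17.png

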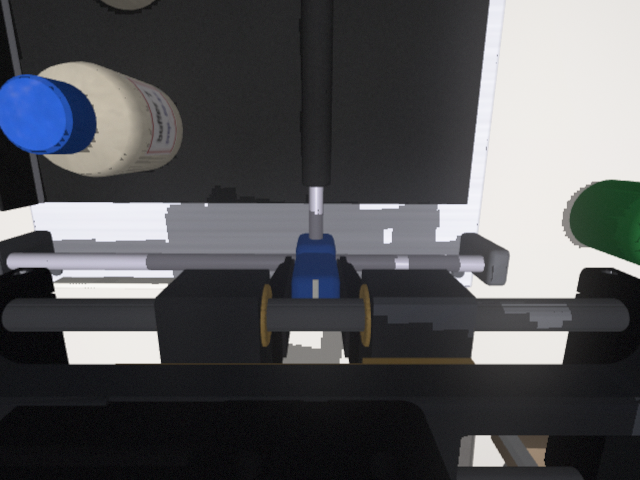

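```bash
python3 -m crank '[[0.8,[0,-2,0],0],[0.8,[0,-3,0],0],[0.8,[0,-3,0],0],[0.8,[0,-3,0],0]]'; python3 -m crank '[[-0.1,[0,0,0],0],[-0.1,[0,0,0],0],[-0.1,[0,0,0],0],[-0.1,[0,0,0],0],[-0.1,[0,0,-30],0],[-0.1,[0,0,-65],0],[-0.1,[-20,0,-85],0],[-0.1,[-40,0,-85],0],[-0.1,[-40,0,-85],0],[-0.1,[-40,0,-85],0],[-0.1,[-40,0,-85],0]]'
cat > chk.py <<'E'
from bl import *
import sys
k=sys.argv[1]
plan(.5,-.04,.18,-2.07)
for n in ("wrist","scene","top"):
    c=cam(n); W=cloud(c); im=cv2.cvtColor(c["pixels"],cv2.COLOR_RGB2HSV)
    m=(cv2.inRange(im,(20,100,60),(34,255,255))>0)&(W[...,0]>.46)&(W[...,0]<.5)&(abs(W[...,1]+.04)<.03)&(W[...,2]<.075)&(W[...,2]>.04)
    B=(cv2.inRange(im,(100,110,40),(128,255,255))>0)&(W[...,2]>.06)&(W[...,2]<.13)&(W[...,0]>.47)&(W[...,0]<.53)&(abs(W[...,1]+.04)<.04)
    print(n,m.sum(),W[m].mean(0).round(4),B.sum(),W[B].mean(0).round(4),W[B].min(0).round(4),W[B].max(0).round(4))
    if B.sum():
        v,u=np.nonzero(B); u0,v0=int(u.mean()),int(v.mean()); save(c,n[0]+k+".png",(max(u0-50,0),max(v0-38,0),u0+50,v0+38),7)
    if n=="wrist": save(c,"wf"+k+".png")
E
python3 chk.py 18
```

```text
t: 25.25
tool_pos: [0.5047, -0.0443, 0.0985]
tool_rot: [-0.0, 1.0, -0.017, 0.001]
force: [2.6, -0.8, 5.1]
opening: 0.022
t: 26.17
tool_pos: [0.4636, -0.0437, 0.1816]
tool_rot: [-0.0, 1.0, -0.017, -0.001]
force: [-0.4, -0.4, 0.4]
opening: 0.0526
at [ 0.4636 -0.0437  0.1816] psi -1.99 t 26.17 F [-0.4 -0.4  0.4] op 0.0526
shift mm [36.3 -4.9  1.6] roll 0.08
wrist 99 [ 0.4813 -0.0421  0.0548] 1077 [ 0.5079 -0.0454  0.1093] [ 0.4943 -0.0561  0.0745] [ 0.5199 -0.0346  0.1181]
scene 22 [ 0.4778 -0.0386  0.0503] 189 [ 0.5001 -0.0369  0.0916] [ 0.4869 -0.0608  0.0602] [ 0.518  -0.0295  0.1179]chk.py:9: RuntimeWarning: Mean of empty slice.
  print(n,m.sum(),W[m].mean(0).round(4),B.sum(),W[B].mean(0).round(4),W[B].min(0).round(4),W[B].max(0).round(4))
  ret = um.true_divide(
Traceback (most recent call last):
  File "chk.py", line 9, in <module>
    print(n,m.sum(),W[m].mean(0).round(4),B.sum(),W[B].mean(0).round(4),W[B].min(0).round(4),W[B].max(0).round(4))
                                                                        ~~~~~~~~^^^
ValueError: zero-size array to reduction operation minimum which has no identity
```

View pics/w18.png

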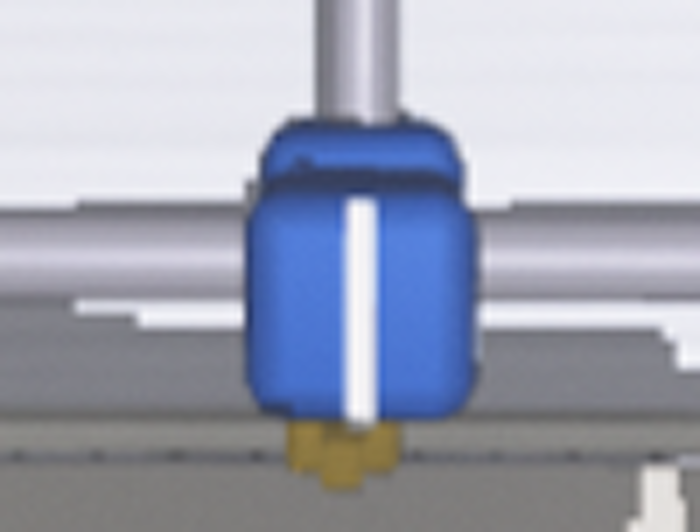

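View pics/s18.png

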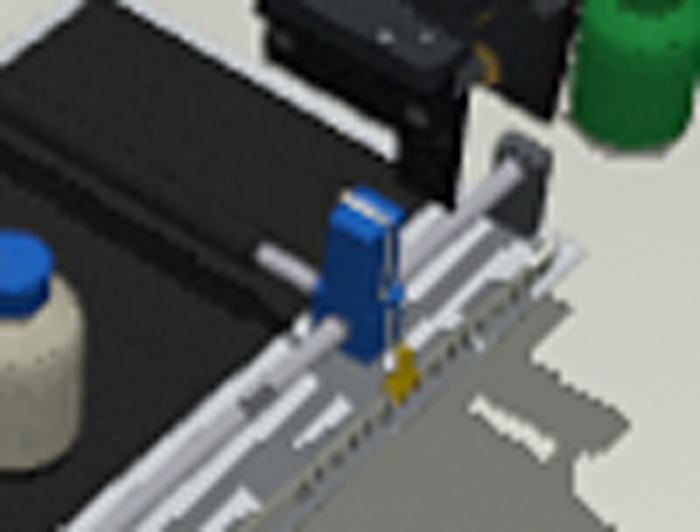

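```bash
python3 - <<'E'
from h import *
plan(.637,-.250,.18,-2)
E
```

```text
at [ 0.4638 -0.0437  0.1816] psi -1.98 t 26.32 F [-0.2 -0.8 -0.7] op 0.0517
shift mm [180.3 200.2   1.1] roll 0.02
```

```bash
python3 -m crank '[[1,[180,200,-10],0],[1,[180,200,-10],0],[1,[180,200,-10],0],[1,[180,200,-10],0],[1,[180,200,-10],0],[1,[180,200,-10],0],[1,[180,200,-10],0],[1,[180,200,-10],0],[1,[180,200,-10],0],[1,[180,200,-10],0]]'
python3 - <<'E'
from bl import *
plan(.637,-.250,.083,-2)
for n in ("wrist","top"):
    c=cam(n); W=cloud(c); im=cv2.cvtColor(c["pixels"],cv2.COLOR_RGB2HSV)
    m=(cv2.inRange(im,(18,90,60),(34,255,255))>0)&(W[...,0]>.645)&(W[...,0]<.68)&(W[...,1]<-.31)&(W[...,1]>-.38)&(W[...,2]<.11)&(W[...,2]>.05)
    print(n,m.sum(),W[m].mean(0).round(4))
    for a in (.06,.07,.08,.09):
        k=m&(W[...,2]>a)&(W[...,2]<a+.01)
        if k.sum(): print("  ",a,k.sum(),W[k].mean(0).round(4))
    save(c,n[0]+"20.png",None if n=="wrist" else (280,160,490,320),1 if n=="wrist" else 3.8)
t=c;W=cloud(t)
B=blue(t,((.47,.53),(-.1,0)),.105); print("grip",len(B),B.mean(0))
m=(W[...,2]>.062)&(W[...,2]<.078)&(W[...,0]>.54)&(W[...,0]<.72)&(W[...,1]<-.02)&(W[...,1]>-.09)
q=W[m]; print(len(q),np.polyfit(q[:,0],q[:,1],1),q.mean(0))
im=cv2.cvtColor(t["pixels"],cv2.COLOR_RGB2HSV)
m=(cv2.inRange(im,(18,90,60),(34,255,255))>0)&(W[...,0]>.46)&(W[...,0]<.5)&(abs(W[...,1]+.04)<.03); print("ptr",m.sum(),W[m].mean(0).round(4))
E
```

```text
t: 27.15
tool_pos: [0.6363, -0.2493, 0.1914]
tool_rot: [-0.001, 1.0, -0.017, -0.001]
force: [0.4, -0.6, -0.1]
opening: 0.0005
at [ 0.6363 -0.2493  0.1914] psi -1.97 t 27.15 F [ 0.4 -0.6 -0.1] op 0.0005
shift mm [  0.9   0.8 108.4] roll 0.03
wrist 146 [ 0.664  -0.344   0.0794]
   0.06 8 [ 0.664  -0.34    0.0693]
   0.07 59 [ 0.6643 -0.3418  0.075 ]
   0.08 79 [ 0.6638 -0.346   0.0838]
top 0 [nan nan nan]
grip 51 [ 0.50329999 -0.04422531  0.11527561]
354 [-0.03691369 -0.02632777] [ 0.62884686 -0.04954083  0.07034978]
ptr 14 [ 0.4798 -0.0416  0.0525]<stdin>:6: RuntimeWarning: Mean of empty slice.
  ret = um.true_divide(
```

View pics/w20.png

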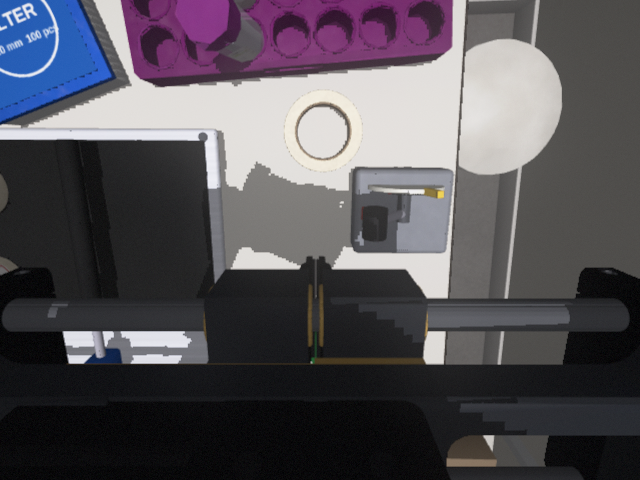

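View pics/t20.png

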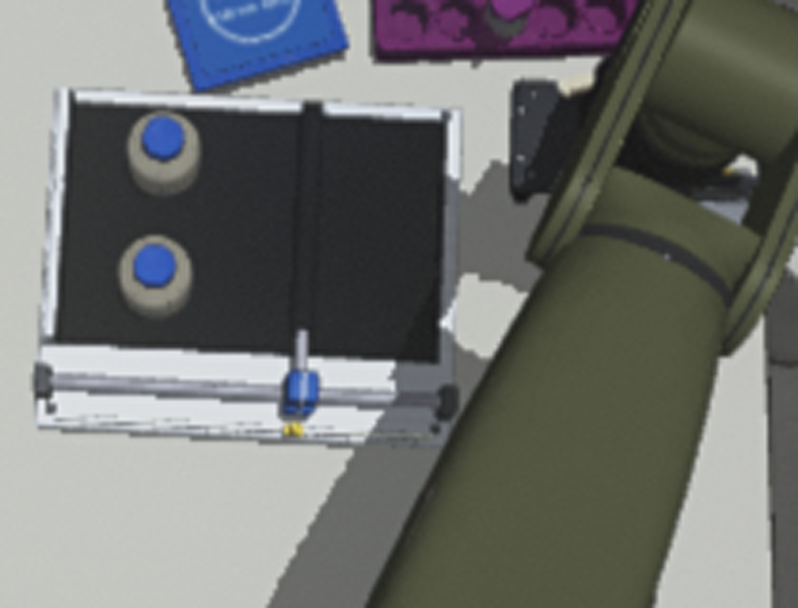

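```bash
python3 -m crank '[[1,[1,1,30],0],[1,[1,1,65],0],[1,[1,1,95],0],[1,[1,1,108],0],[1,[1,1,108],0],[1,[1,1,108],0]]'
python3 - <<'E'
from h import *
plan(.637,-.323,.083,-2)
E
```

```text
t: 27.75
tool_pos: [0.6375, -0.2504, 0.0849]
tool_rot: [-0.0, 1.0, -0.017, -0.0]
force: [-0.6, 1.2, 1.4]
opening: 0.0003
at [ 0.6375 -0.2504  0.0849] psi -1.95 t 27.75 F [-0.6  1.2  1.4] op 0.0003
shift mm [ 2.  72.6  1.9] roll 0.05
```

```bash
python3 -m crank '[[1,[2,10,1],0],[1,[2,20,1],0],[1,[2,28,1],0],[1,[2,36,1],0],[1,[2,44,1],0],[1,[2,51,1],0],[1,[2,58,1],0],[1,[2,64,1],0],[1,[2,68,1],0],[1,[2,71,1],0],[1,[2,71,1],0],[1,[2,71,1],0]]'
python3 - <<'E'
from h import *
plan(.637,-.323,.083,-2)
c=cam("wrist"); save(c,"w21.png")
E
```

```text
t: 28.75
tool_pos: [0.6364, -0.3226, 0.0826]
tool_rot: [-0.0, 1.0, -0.018, -0.001]
force: [0.2, 0.9, -0.2]
opening: 0.0006
at [ 0.6364 -0.3226  0.0826] psi -2.03 t 28.75 F [ 0.2  0.9 -0.2] op 0.0006
shift mm [ 0.6  0.4 -0.4] roll -0.03
```

View pics/w21.png

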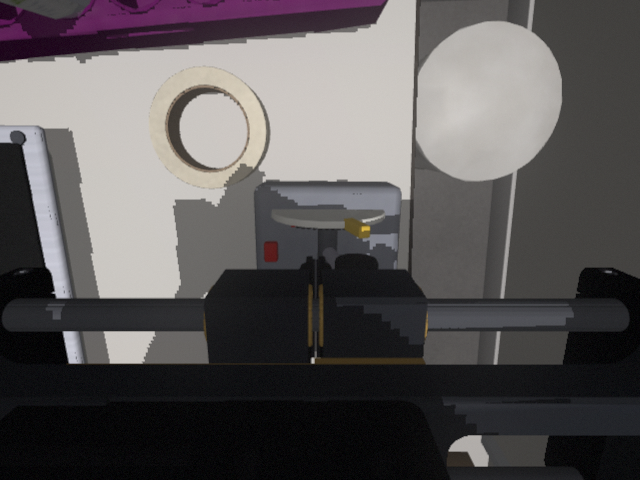

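Knob at (357,262) sits in line with the mark (358,229). Back off to the left, rise and look.

```bash
python3 -m crank '[[1,[0,-15,0],0],[1,[0,-40,0],0],[1,[0,-50,-20],0],[1,[0,-60,-60],0],[1,[-40,-60,-100],0],[1,[-80,-60,-130],0],[1,[-120,-60,-130],0],[1,[-150,-60,-130],0],[1,[-150,-60,-130],0],[1,[-150,-60,-130],0]]'
python3 - <<'E'
from h import *
plan(.637,-.323,.083,-2)
for n in ("wrist","top"):
    c=cam(n); W=cloud(c); im=cv2.cvtColor(c["pixels"],cv2.COLOR_RGB2HSV)
    save(c,n[0]+"22.png",(330,80,480,200) if n=="wrist" else (420,180,500,240),5 if n=="wrist" else 8)
    m=(cv2.inRange(im,(18,90,60),(34,255,255))>0)&(W[...,0]>.645)&(W[...,0]<.68)&(W[...,1]<-.31)&(W[...,1]>-.38)&(W[...,2]<.11)&(W[...,2]>.05)
    k=(W[...,2]>.08)&(W[...,1]>-.38)&(W[...,1]<-.26)&(W[...,0]>.615)&(W[...,0]<.655)&(c["pixels"].max(-1)<75)
    print(n,m.sum(),W[m].mean(0).round(4),k.sum(),W[k].mean(0).round(4),W[k].min(0).round(4),W[k].max(0).round(4))
    if n=="wrist": save(c,"wf22.png")
E
```

```text
t: 29.63
tool_pos: [0.4875, -0.2558, 0.2136]
tool_rot: [0.0, 1.0, -0.018, 0.0]
force: [0.6, -0.7, -0.3]
opening: 0.0003
at [ 0.4875 -0.2558  0.2136] psi -2.04 t 29.63 F [ 0.6 -0.7 -0.3] op 0.0003
shift mm [151.8  61.8 130.6] roll -0.04
wrist 3 [ 0.6614 -0.3398  0.0678] 1160 [ 0.6377 -0.3403  0.0967] [ 0.6263 -0.351   0.082 ] [ 0.6524 -0.3323  0.1021]
top 10 [ 0.662  -0.3434  0.0787] 58 [ 0.6398 -0.3402  0.0972] [ 0.6278 -0.3496  0.0843] [ 0.6514 -0.3319  0.1047]
```

View pics/wf22.png

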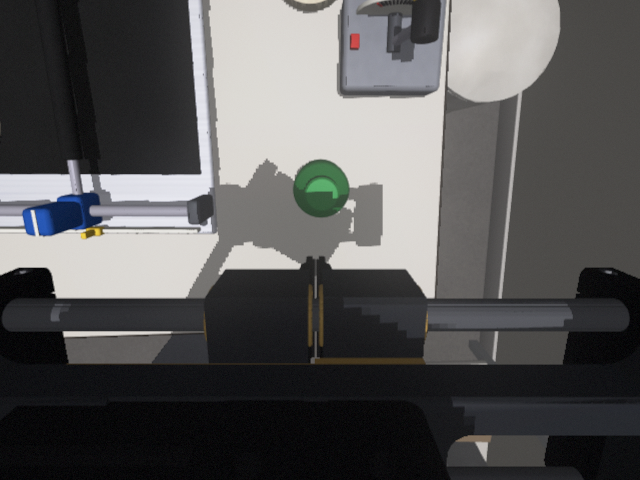

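View pics/t22.png

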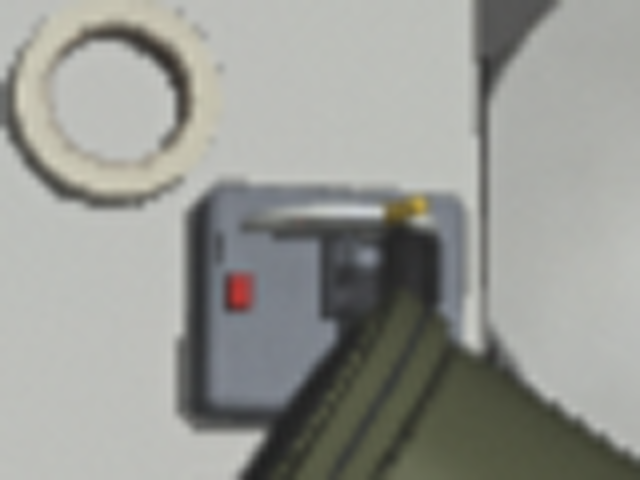

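```bash
python3 -m crank '[[1,[40,10,0],0],[1,[80,10,0],0],[1,[120,10,0],0],[1,[151,10,0],0],[1,[151,10,0],0],[1,[151,10,30],0],[1,[151,10,70],0],[1,[151,10,105],0],[1,[151,10,130],0],[1,[151,10,130],0],[1,[151,10,130],0]]'
python3 - <<'E'
from h import *
plan(.637,-.3268,.083,-2)
E
```

```text
t: 30.65
tool_pos: [0.6392, -0.271, 0.0809]
tool_rot: [-0.001, 1.0, -0.017, -0.002]
force: [-0.6, -0.5, 1.2]
opening: 0.0006
at [ 0.6392 -0.271   0.0809] psi -1.95 t 30.65 F [-0.6 -0.5  1.2] op 0.0006
shift mm [-0.3 55.8 -2.2] roll 0.05
```

```bash
python3 -m crank '[[1,[0,15,-2],0],[1,[0,30,-2],0],[1,[0,42,-2],0],[1,[0,48,-2],0],[1,[0,52,-2],0],[1,[0,54,-2],0],[1,[0,55,-2],0],[1,[0,55,-2],0],[1,[0,55,-2],0]]'
python3 -m crank '[[1,[0,-15,0],0],[1,[0,-40,0],0],[1,[0,-50,-20],0],[1,[0,-60,-60],0],[1,[-40,-60,-100],0],[1,[-80,-60,-130],0],[1,[-80,-120,-130],0],[1,[-80,-160,-130],0],[1,[-80,-200,-130],0],[1,[-80,-200,-130],0],[1,[-80,-200,-130],0]]'
python3 - <<'E'
from h import *
plan(.637,-.323,.083,-2)
for n in ("wrist","top","scene"):
    c=cam(n); W=cloud(c); im=cv2.cvtColor(c["pixels"],cv2.COLOR_RGB2HSV)
    cr={"top":(420,180,500,240),"scene":(350,150,410,210),"wrist":None}[n]
    save(c,n[0]+"23.png",cr,1 if cr is None else 8)
    m=(cv2.inRange(im,(18,90,60),(34,255,255))>0)&(W[...,0]>.645)&(W[...,0]<.68)&(W[...,1]<-.31)&(W[...,1]>-.38)&(W[...,2]<.11)&(W[...,2]>.05)
    k=(W[...,2]>.08)&(W[...,1]>-.38)&(W[...,1]<-.26)&(W[...,0]>.615)&(W[...,0]<.655)&(c["pixels"].max(-1)<75)
    if m.sum() and k.sum():print(n,m.sum(),W[m].mean(0).round(4),k.sum(),W[k].mean(0).round(4),W[k].min(0).round(4),W[k].max(0).round(4))
    if n=="top": save(c,"tf23.png",(270,80,490,330),2.4)
E
```

```text
t: 31.4
tool_pos: [0.6378, -0.3268, 0.0854]
tool_rot: [0.0, 1.0, -0.017, -0.0]
force: [-0.2, 0.4, -0.5]
opening: 0.0008
t: 32.32
tool_pos: [0.5645, -0.1198, 0.2159]
tool_rot: [-0.001, 1.0, -0.015, 0.0]
force: [0.8, 0.6, 0.2]
opening: 0.0005
at [ 0.5645 -0.1198  0.2159] psi -1.68 t 32.32 F [0.8 0.6 0.2] op 0.0005
shift mm [ 78.4 201.2 132.8] roll 0.32
wrist 202 [ 0.6634 -0.3437  0.0781] 1097 [ 0.6397 -0.3419  0.0952] [ 0.6268 -0.3553  0.0806] [ 0.6527 -0.3346  0.101 ]
top 9 [ 0.6616 -0.3436  0.0791] 70 [ 0.6375 -0.3435  0.0962] [ 0.625  -0.3528  0.0869] [ 0.6509 -0.3355  0.1052]
scene 13 [ 0.6609 -0.3407  0.0756] 60 [ 0.6352 -0.339   0.0919] [ 0.6228 -0.35    0.082 ] [ 0.6512 -0.3306  0.1008]
```

View pics/t23.png

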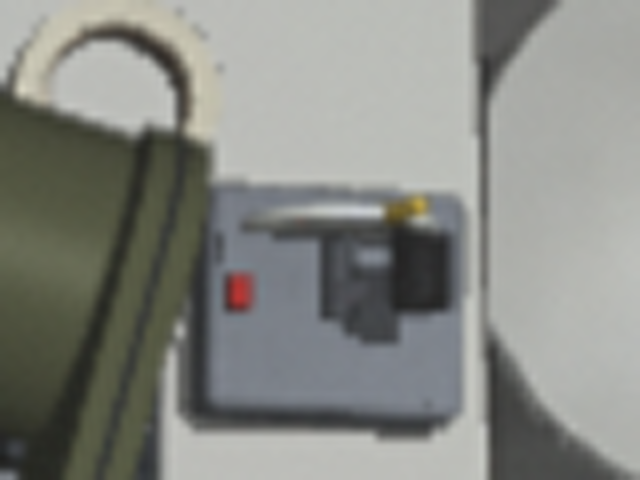

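View pics/w23.png

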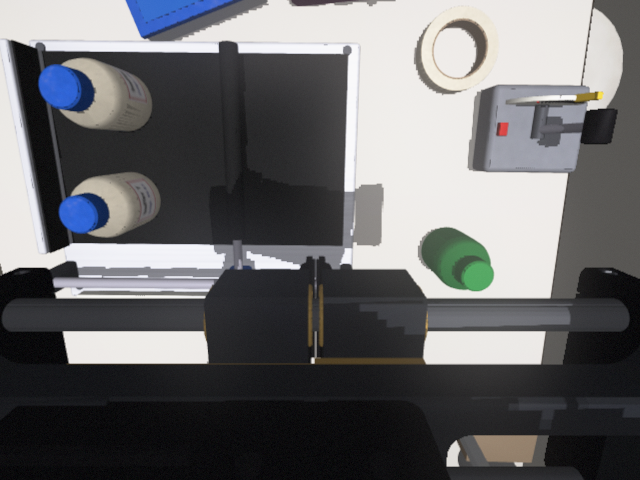

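View pics/s23.png

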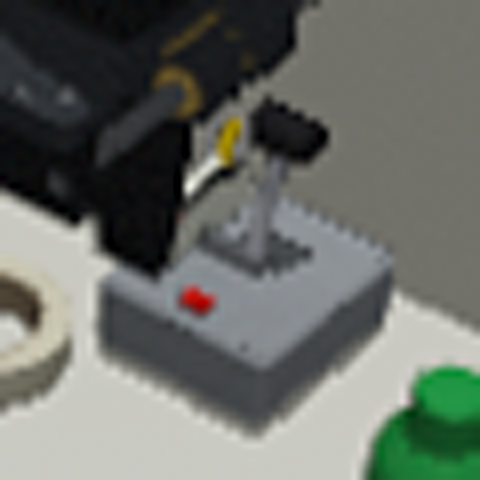

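```bash
python3 -m crank '[[1,[-150,0,-40],0],[1,[-150,0,-40],0],[1,[-150,0,-40],0],[1,[-150,0,-40],0],[1,[-150,0,-40],0],[1,[-150,0,-40],0],[1,[-150,0,-40],0],[1,[-150,0,-40],0]]'
python3 - <<'E'
from bl import *
s=cam("scene"); save(s,"s24.png",(240,130,460,310),3.6)
c=cam("wrist"); save(c,"w24.png")
E
```

```text
t: 33.13
tool_pos: [0.4156, -0.1196, 0.2551]
tool_rot: [-0.0, 1.0, -0.018, -0.001]
force: [0.5, -0.9, -0.6]
opening: 0.0003
```

View pics/s24.png

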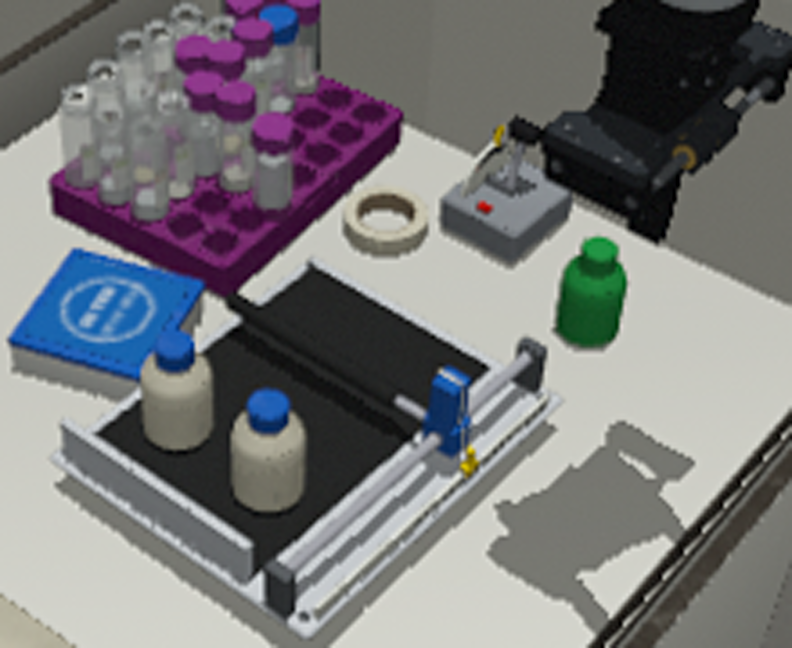

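View pics/w24.png

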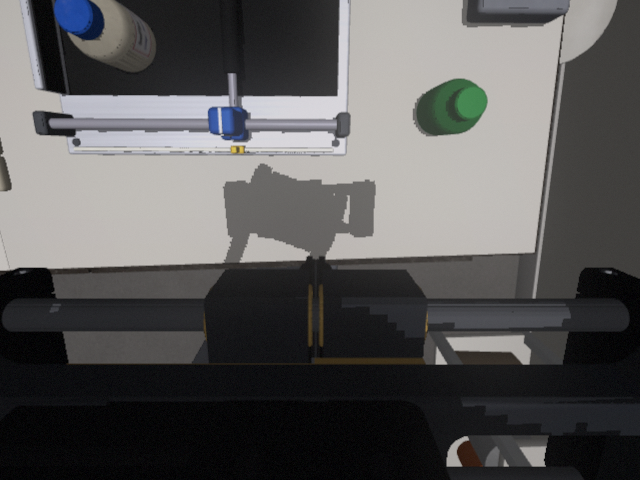

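```bash
python3 - <<'E'
from h import *
robot.close_job(); print(status.get_obs()["t"])
E
```

```text
the job is handed in; nothing more can be done
the job is handed in; nothing more can be done
```

The job is handed in, after about 33 s of robot time. The hand-in gives no verdict, so the results below rest on my own camera measurements.

- **Steps done, in order:**
  1. I swung the speed lever to its stop.
  2. I slid the collar to the open end.
  3. I stood both cream bottles on the mat near the fence. They were the only two on the worktop; there were no amber ones.
  4. I set the collar at the yellow pointer and let go of it.
  5. I pushed the lever to the speed mark.
- **Lever:** the first push left it about 0.06–0.1 rad short of the mark, so I nudged it on. It now measures about 0.02–0.04 rad from the mark, within the 0.12 rad allowed.
- **Collar:** its line measures about 2 mm to the right of the pointer. The top and wrist views agree, and 6 mm is allowed. I left it there.
- **Final pictures:** both bottles stand upright between fence and bar, well clear of the bar. The arm was well clear of everything. The tape roll and filter box look unmoved. I did not check the sample cup in the last pictures, but the arm never went near it.

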